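Load the vacuum marking jig and set its valve

TASK

Load the vacuum marking jig: first shut the red lever valve, then pull the black vent cap fully up, and only then stack all the blue blanks flat in the jig's nest, one on another, each squared up against the far stop and the two side stops. When the stack is square, press the vent cap fully down, and last of all open the valve until its lever lines up with the yellow set mark. Leave the box of wipes, the tape roll and the calliper where they are, and let go of everything.

Things in the scene. Friction and masses are not known exactly. Their poses are not given: they have to be found in the camera images.
- fixture: The vacuum jig, fixed to the table: aluminium base plate 170 x 280 x 12 mm, y = -125 to +155 mm. Origin on the table; x points away from the robot at yaw 0 (yaw varies by 0.2 rad), y left, z up. The nest is on its left (+y) half; a grey manifold (top 30 mm, y = -83 to -21 mm, x = -80 to +20 mm) with valve and vent cap on the right. Nothing on it is higher than 75 mm.
- nest (a point): Centre of the top of the black rubber nest pad (100 x 60 mm), 14 mm above the table, axes as the fixture's. A squared blank has its origin on the vertical through this point, long side along x. Its near (-x) and left (+y) sides are open.
- far_stop (a point): Dark steel far stop: middle of its face, 50 mm from the nest's centre along the fixture's +x. The stop is 40 mm wide in y and 15 mm thick; all stops' tops are 59 mm above the table.
- side_stops (a point): Midway between the two dark steel side stops, on the line of their faces, 30 mm from the nest's centre along the fixture's -y. Each is 20 mm wide in x, 15 mm thick, centred 38 mm either side of this point, so a gap of 56 mm is left between them for a finger.
- valve (a joint): Lever valve, upright axis at x = 0, y = -60 mm in the fixture's frame. 0 = shut (lever along the fixture's -y); grows counter-clockwise seen from above to 1.571 rad = full open (lever along the fixture's +x). It stays where it is left; turning takes about 0.12 N m.
- valve_grip (a point): Grip point on the red lever, in the middle of its section (14 mm wide, 14 mm high, horizontal), 75 mm from the valve's axis, 60 mm above the table; the lever ends 95 mm from the axis. Turns with the lever; its own -y axis points outward along the lever. Below the lever, from 60 mm out, is free space down to the base plate.
- mark: Yellow set mark on the white dial under the lever, in another place each time. Origin on the valve's axis, 33 mm above the table; its own -y axis points from the axis through the yellow tab (38 to 56 mm out, top 40 mm above the table). When lever and mark line up, the valve's joint value equals the mark's yaw relative to the fixture (0.6 to 1.25 rad).
- vent_cap (a joint): Slide of the vent cap, along z: 0 = pressed fully down, 0.014 m = pulled fully up. A detent holds it at either end: it takes about 5 N to start it, and past half way it snaps on by itself.
- cap_grip (a point): On the axis of the black round vent cap (32 mm in diameter, 26 mm high, green dot on top), 10 mm below its top face and 16 mm above its lower rim; moves with the cap. With the cap down its top is 60 mm above the table, with the cap up 74 mm.
- blank_1: Blue rectangular metal blank, 100 x 60 x 10 mm, 0.15 kg or so, one of up to four alike. Origin at the centre of its underside; x along its long side, y along its 60 mm side (the one to grip across), z up through the 10 mm thickness. Lies flat on the table at the start, or is absent.
- blank_2: Blue rectangular metal blank, 100 x 60 x 10 mm, 0.15 kg or so, one of up to four alike. Origin at the centre of its underside; x along its long side, y along its 60 mm side (the one to grip across), z up through the 10 mm thickness. Lies flat on the table at the start, or is absent.
- blank_3: Blue rectangular metal blank, 100 x 60 x 10 mm, 0.15 kg or so, one of up to four alike. Origin at the centre of its underside; x along its long side, y along its 60 mm side (the one to grip across), z up through the 10 mm thickness. Lies flat on the table at the start, or is absent.
- blank_4: Blue rectangular metal blank, 100 x 60 x 10 mm, 0.15 kg or so, one of up to four alike. Origin at the centre of its underside; x along its long side, y along its 60 mm side (the one to grip across), z up through the 10 mm thickness. Lies flat on the table at the start, or is absent.
- wipes_box: Bystander: white and blue box of wipes, 60 x 90 x 28 mm, beyond the jig. Origin at the centre of its underside. Not to be moved.
- tape_roll: Bystander: roll of beige masking tape, 98 mm across, 25 mm high, at the left. Origin at the centre of its underside. Not to be moved.
- calliper: Bystander: calliper lying flat, 74 x 200 x 10 mm, at the far left. Origin at the centre of its underside. Not to be moved.

How it is judged:
On the way, in this order (a step that is already met when the one before it is completed fails the run):
1. the valve is shut (value of joint valve below 0.08 rad), for 0.2 s.
2. the vent cap is pulled up, with the valve shut (value of joint vent_cap above 0.011 m and value of joint valve below 0.08 rad), for 0.2 s.
3. all blanks lie stacked and squared against the stops, with the cap up and the valve shut (all of step 2 and x of blank_1 in the frame of nest between -0.0035 and 0.0035 m and y of blank_1 in the frame of nest between -0.0035 and 0.0035 m and z of blank_1 in the frame of nest between -0.003 and 0.043 m and angle between the x axis of each of blank_1, blank_2, blank_3, blank_4 and the x axis of fixture, either way round below 0.045 rad and angle between the z axis of each of blank_1, blank_2, blank_3, blank_4 and the z axis of fixture, either way round below 0.05 rad and linear speed of each of blank_1, blank_2, blank_3, blank_4 below 0.02 m/s and x of blank_2 in the frame of nest between -0.0035 and 0.0035 m and y of blank_2 in the frame of nest between -0.0035 and 0.0035 m and z of blank_2 in the frame of nest between -0.003 and 0.043 m and x of blank_3 in the frame of nest between -0.0035 and 0.0035 m and y of blank_3 in the frame of nest between -0.0035 and 0.0035 m and z of blank_3 in the frame of nest between -0.003 and 0.043 m and x of blank_4 in the frame of nest between -0.0035 and 0.0035 m and y of blank_4 in the frame of nest between -0.0035 and 0.0035 m and z of blank_4 in the frame of nest between -0.003 and 0.043 m), for 0.2 s.
4. the vent cap is pressed down, the valve still shut (value of joint vent_cap below 0.003 m and value of joint valve below 0.08 rad), for 0.2 s.
5. the valve is open to the yellow mark (angle between the y axis of valve_grip and the y axis of mark, either way round below 0.09 rad), for 0.2 s.
At the end, for the whole second after the job is handed in: Every blank present lies flat and still in the nest stack, within 3.5 mm of its squared place in each direction and square to within 0.045 rad; the vent cap is down (within 3 mm); the lever is within 0.09 rad of the yellow mark. Shut means under 0.08 rad, cap up means above 11 mm (x of blank_1 in the frame of nest between -0.0035 and 0.0035 m and y of blank_1 in the frame of nest between -0.0035 and 0.0035 m and z of blank_1 in the frame of nest between -0.003 and 0.043 m and angle between the x axis of each of blank_1, blank_2, blank_3, blank_4 and the x axis of fixture, either way round below 0.045 rad and angle between the z axis of each of blank_1, blank_2, blank_3, blank_4 and the z axis of fixture, either way round below 0.05 rad and linear speed of each of blank_1, blank_2, blank_3, blank_4 below 0.02 m/s and x of blank_2 in the frame of nest between -0.0035 and 0.0035 m and y of blank_2 in the frame of nest between -0.0035 and 0.0035 m and z of blank_2 in the frame of nest between -0.003 and 0.043 m and x of blank_3 in the frame of nest between -0.0035 and 0.0035 m and y of blank_3 in the frame of nest between -0.0035 and 0.0035 m and z of blank_3 in the frame of nest between -0.003 and 0.043 m and x of blank_4 in the frame of nest between -0.0035 and 0.0035 m and y of blank_4 in the frame of nest between -0.0035 and 0.0035 m and z of blank_4 in the frame of nest between -0.003 and 0.043 m and value of joint vent_cap below 0.003 m and angle between the y axis of valve_grip and the y axis of mark, either way round below 0.09 rad and velocity of joint valve between -0.05 and 0.05 rad/s); the robot touches nothing.
It fails at once if the box of wipes is moved by more than 3 cm (distance of wipes_box from where it was at the start of the episode above 0.03 m).
It fails at once if the tape roll is moved by more than 3 cm (distance of tape_roll from where it was at the start of the episode above 0.03 m).
It fails at once if the calliper is moved by more than 3 cm (distance of calliper from where it was at the start of the episode above 0.03 m).
Of blank_1, blank_2, blank_3, blank_4 only 3 to 4 are there at a start; the rules pass over those that are not, and their reading is None.
At some moment in a run one of blank_1, blank_2, blank_3, blank_4 may be knocked a few centimetres aside while the robot is not near it.
Once in a run the grip may slacken for a moment while it holds something.
It also fails if it takes over 210 s, if anything falls off the work surface, if the arm or the gripper's body presses on something with over 40 N, if the wrist force passes 120 N, or if a joint passes its speed limit or range.

ROBOT

A 6-joint arm with a two-finger parallel gripper is mounted at the origin on a cart in front of the work surface, level with it; the furniture and walls round the work are solid. World frame = base frame: x ahead of the robot, y to its left, z up, the work surface at z = 0. Lengths are in m, angles in rad, forces in N, time in s.
With the tool pointing down it reaches from about 0.375 to 0.9 m from the base axis. Payload 3.1 kg.
Tool frame: the origin (TCP) lies at the very end of the fingers, on their centre line; the grasp point (between the pads) lies 19 mm behind it (manip.tcp_to_grasp is the distance from the TCP to the grasp point, in m); z points along the fingers, y is the line along which they close (so a half turn about z gives the same grasp; the last joint's range is limited). The gripper opens to 85 mm and grips with 20 to 120 N. Pads are 22 mm wide; open, the fingers measure 114 mm over their backs; the gripper's body (76 mm by 85 mm) begins 54 mm behind the grasp point. The pads swing forward as they close: fully open they stand 13 mm farther back than shut.
Start: joints at [1.006, 0.527, 1.433, -0, 1.181, -0.178], TCP at [0.235, 0.579, 0.231] pointing down, gripper open.
Joint ranges: [-3.08, 3.08], [-0.75, 2.2], [0.22, 2.44], [-1.43, 4.57], [0, 2.65], [-2.85, 2.85]. Speed limits (rad/s): [2.79, 2.79, 3.14, 3.14, 3.14, 3.14].

INTERFACE

Orientations are given as a unit quaternion [x, y, z, w].
In Python, from station import manip gives the robot as it stands. The module is installed in compiled form; this text tells all that it offers.
- The arm moves only by the tool step_arm, never from a script. Its argument "commands" is one flat list of numbers, 6 for each row, row after row: the shift along the tool's x, y, z in m, then the turn, a rotation vector about the tool's x, y, z in degrees. A call has exactly 10 rows; each row is the pose to reach, as a shift and turn from the pose commanded when the call began, along the tool's axes at that moment; what a row does not reach only later rows make up. A row lasts 1/10 s, in which the tool goes at most 50 mm and 8.59 degrees, less where a joint would pass 70% of its speed; a pose out of reach is approached as far as the arm can. A call with a gripper value outside its range is refused whole. "jaw" is the opening in per cent of the stroke, from 0 (shut) to 100 (fully open), set as the call begins (left out, the last holds). The fingers move at their own pace and stop on an object; "grip_force" is the grip in N (left out, the last holds). Time passes only in rows, so rows that repeat a pose let the fingers close, or fill a call up. It gives the time, the measured TCP pose, the force, the opening and the grip force at its end, in the units of the state.
- manip.sense(): the state, without advancing time (a new reading comes with each control period).
- manip.snapshot(name): name is "scene" or "top"; returns a dict with "pixels" (400x640x3 uint8, blue, green, red), "fx", "fy", "cx", "cy" (pixels), "R" (3x3) and "t" (3): a world point X has camera coordinates R X + t. Camera axes: x right, y down, z forward; pixel columns grow to the right and rows downward; lengths in m; the calibration is good to about 2 mm. A picture is of the moment at which its call begins. There is no depth.
- manip.sign_off(): hands the job in; it is judged then, once.
The state is a dict: "t": time; "q": joint angles; "qd": joint speeds; "tau": joint torques, N m; "tcp_pos": TCP position; "tool_rot": TCP orientation; "force": force on the tool from outside, world axes, zero at the start; "ft_torque": the same for the moment, N m; "finger_gap": opening from 0.0 (shut) to 1.0 (fully open); "gripper_force": force on a finger pad.
Only numpy, scipy, OpenCV 4.12 (cv2) and the standard library are available. Lean on these libraries where they do the work, as an engineer would, in place of code of your own. Each camera call takes 0.05 s, during which the arm holds its last target. There are 200 camera calls.

## Working session

There is one attempt and no reset: what is moved stays moved. The work goes in short steps, Python scripts to look and compute and a tool call to move; the robot and the scene stay as the last step left them, time stands still between calls to the robot, and variables do not carry over. Pictures are saved under pics/ and viewed, at most 14 in all, crops included, and the job is handed in when it is done.

Besides the shell and the picture viewer there is one more tool, called after "Emit:" by a JSON object that holds its "api" and its "payload", one argument or row to a line. step_arm: Moves the arm, as the interface text tells. Its arguments: {"type":"object","properties":{"commands":{"type":"array","items":{"type":"number"}},"jaw":{"type":"number"},"grip_force":{"type":"number"}},"required":["commands"]}

```bash
mkdir -p pics; cat > h.py <<'E'
import numpy as np, cv2
from station import manip
def snap(name, fn=None):
    s=manip.snapshot(name)
    s={k:(np.array(v) if k in('R','t','pixels') else v) for k,v in s.items()}
    if fn: cv2.imwrite('pics/'+fn,s['pixels'])
    return s
def ray(s,u,v):
    d=s['R'].T@np.array([(u-s['cx'])/s['fx'],(v-s['cy'])/s['fy'],1.]); o=-s['R'].T@s['t']; return o,d
def onz(s,u,v,z):
    o,d=ray(s,u,v); return o+d*(z-o[2])/d[2]
def proj(s,X):
    c=s['R']@np.asarray(X,float)+s['t']; return np.array([s['fx']*c[0]/c[2]+s['cx'],s['fy']*c[1]/c[2]+s['cy']])
def tri(s1,p1,s2,p2):
    o1,d1=ray(s1,*p1);o2,d2=ray(s2,*p2); A=np.c_[d1,-d2]; k=np.linalg.lstsq(A,o2-o1,rcond=None)[0]
    a,b=o1+d1*k[0],o2+d2*k[1]; return (a+b)/2,np.linalg.norm(a-b)
E
python3 - <<'E'
from h import *
for n in('scene','top'):
    s=snap(n,n+'0.png'); print(n,s['fx'],-s['R'].T@s['t'],s['R'].round(2).tolist())
print(manip.sense())
E
```

```text
scene 465.40076914200256 [-0.12570526 -0.62354453  0.94063201] [[0.75, -0.67, -0.01], [-0.44, -0.48, -0.76], [0.5, 0.57, -0.65]]
top 502.0389174697356 [0.29801969 0.14763183 1.55187519] [[-0.01, -1.0, -0.0], [-0.99, 0.02, -0.16], [0.16, 0.0, -0.99]]
{'t': 0.1, 'q': array([ 1.00652997e+00,  5.28382641e-01,  1.43374238e+00,  5.17025293e-05,
        1.18134949e+00, -1.78469344e-01]), 'qd': array([ 5.14312490e-04, -1.54957920e-03, -3.01742035e-03, -7.84688522e-04,
       -2.65417886e-04, -5.93723369e-05]), 'tau': array([ 2.97511478e-04, -4.43301737e+01, -1.78586823e+01, -2.47050839e-04,
        3.92108792e-03, -6.09476842e-06]), 'tcp_pos': array([0.23479697, 0.57856301, 0.23043575]), 'tool_rot': array([ 1.91714012e-01,  9.81450382e-01, -8.68113430e-04, -3.63731149e-04]), 'force': array([-0.32045652, -0.11830794, -0.11786226]), 'ft_torque': array([ 0.05729497, -0.01400034,  0.02243401]), 'gripper_force': 0.0, 'finger_gap': 0.997754492443209}
```

View pics/scene0.png

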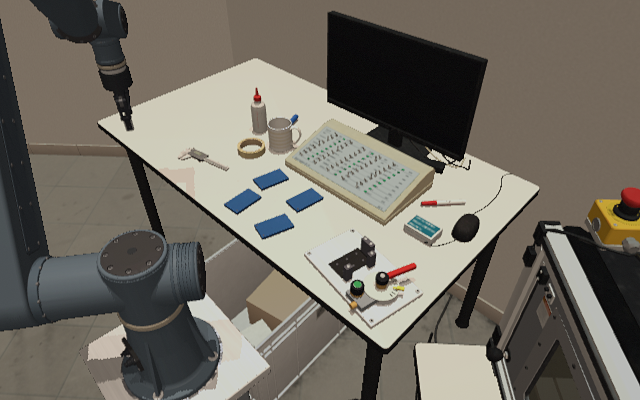

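View pics/top0.png

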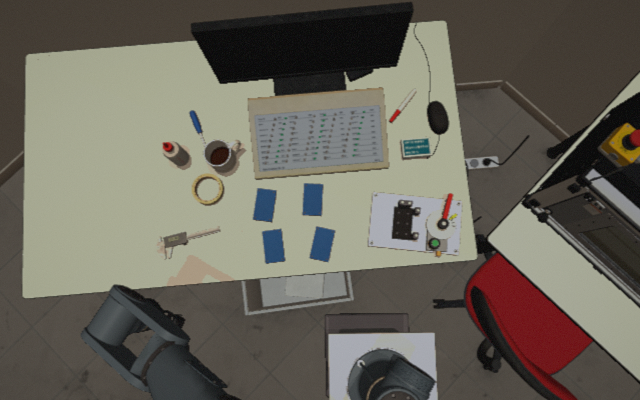

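The scene picture shows four blue blanks at about (242,201), (271,180), (304,200) and (274,226), and the jig at about (363,275) with its red lever at (403,270). In the top view the blanks are at (265,205), (313,200), (274,246) and (322,244). The jig spans (370-463, 193-253) and the lever points up, so the valve is nearly full open.

```bash
cat > crop.py <<'E'
from h import *
def crops(fn):
    a=snap('scene');b=snap('top')
    A=cv2.resize(a['pixels'][225:330,300:430],None,fx=5,fy=5,interpolation=cv2.INTER_CUBIC)
    B=cv2.resize(b['pixels'][180:265,360:475],None,fx=5,fy=5,interpolation=cv2.INTER_CUBIC)
    return a,b,A,B
E
python3 - <<'E'
from crop import *
a,b,A,B=crops('')
cv2.imwrite('pics/cs.png',A);cv2.imwrite('pics/ct.png',B)
for n,s in(('scene',a),('top',b)):
    h=cv2.cvtColor(s['pixels'],cv2.COLOR_BGR2HSV)
    m=cv2.inRange(h,(100,120,40),(125,255,255))
    k,_,st,c=cv2.connectedComponentsWithStats(m)
    for i in range(1,k):
        if st[i,4]>150:
            ct=max(cv2.findContours((_==i).astype('uint8'),0,1)[0],key=cv2.contourArea)
            P=np.array([onz(s,*p[0],0.010)[:2] for p in ct],'float32')
            r=cv2.minAreaRect(P); print(n,st[i,4],c[i].round(1),onz(s,*c[i],0.010)[:2].round(4),np.round(r[0],4),np.round(r[1],4),round(r[2],1))
E
```

```text
scene 369 [270.4 178.9] [0.5404 0.3462] [0.5408 0.3465] [0.0618 0.0977] 82.1
scene 429 [242.3 200.8] [0.4118 0.3186] [0.4125 0.3194] [0.0994 0.0617] 7.5
scene 426 [304.1 199.6] [0.5545 0.1972] [0.5554 0.1973] [0.0611 0.0992] 86.2
scene 511 [273.6 225.9] [0.4156 0.1692] [0.4165 0.1698] [0.0619 0.0983] 77.0
top 520 [312.2 199.2] [0.5574 0.202 ] [0.5576 0.202 ] [0.0544 0.0958] 86.3
top 525 [264.2 204.8] [0.5419 0.3515] [0.5425 0.3513] [0.0552 0.0954] 81.9
top 540 [321.8 244. ] [0.4174 0.1738] [0.418  0.1739] [0.0548 0.0954] 76.6
top 554 [273.  245.9] [0.4139 0.3236] [0.4143 0.3238] [0.0956 0.0553] 6.7
```

View pics/cs.png

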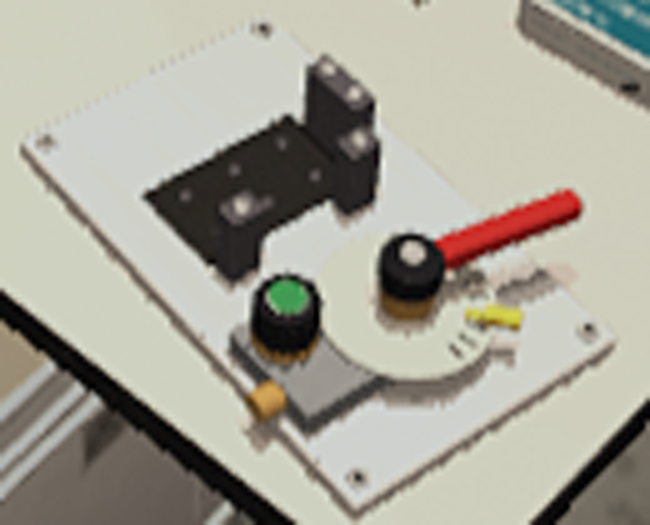

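View pics/ct.png

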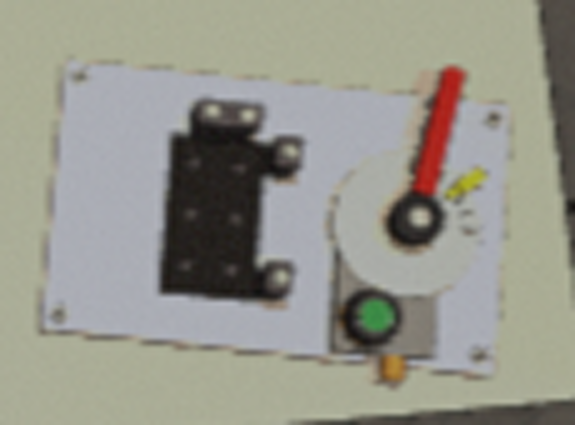

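The crops show the following:
- **Valve:** the hub is at crop (418,218) in the top view and the lever tip at (453,72).
- **Set mark:** the yellow tab is at about (467,185).
- **Vent cap:** the green dot is at (377,316).
- **Nest:** the black pad is at about (213,215), with screws on the stops and at the plate corners.

Next I triangulate these from both views.

```bash
python3 - <<'E'
from h import *
a=snap('scene');b=snap('top')
P={'scrFL':((263,30),(80,75)),'scrFR':((589,330),(493,119)),'scrNR':((357,478),(480,354)),'scrNL':((45,143),(58,315)),
'hub':((412,252),(418,218)),'tip':((572,203),(453,72)),'dot':((289,297),(377,316)),'tab':((495,317),(467,185)),'tabin':((470,314),(452,197)),'tabout':((520,320),(484,172)),
'far1':((327,69),(213,112)),'far2':((353,93),(249,116)),'sideF':((358,139),(289,155)),'sideN':((243,204),(278,278))}
W={}
for k,(p,q) in P.items():
    p=np.array(p)/5+[299.6,224.6]; q=np.array(q)/5+[359.6,179.6]
    X,e=tri(a,p,b,q); W[k]=X; print(k,X.round(4),round(e,4))
S=[W[k] for k in('scrFL','scrFR','scrNR','scrNL')]
y=(S[0]-S[1]+S[3]-S[2])[:2]; x=(S[0]-S[3]+S[1]-S[2])[:2]
yaw=[np.arctan2(-y[0],y[1]),np.arctan2(x[1],x[0])]; print('yaw',yaw, np.linalg.norm(x)/2,np.linalg.norm(y)/2)
c=np.mean(S,0)[:2]; w=np.mean(yaw); R=np.array([[np.cos(w),-np.sin(w)],[np.sin(w),np.cos(w)]])
o=c-R@[0,.015]; print('origin',o)
for k in W: print(k,(R.T@(W[k][:2]-o)).round(4))
d=W['tip']-W['hub'];print('lever ang',np.arctan2(d[1],d[0])-w+np.pi/2)
d=W['tab']-W['hub'];print('tab ang',np.arctan2(d[1],d[0])-w+np.pi/2)
d=W['tabout']-W['tabin'];print('tab ang2',np.arctan2(d[1],d[0])-w+np.pi/2)
E
```

```text
scrFL [0.5683 0.0046 0.0109] 0.001
scrFR [ 0.5371 -0.2512  0.0122] 0.0009
scrNR [ 0.3907 -0.234   0.0124] 0.0023
scrNL [0.4195 0.0222 0.012 ] 0.0005
hub [ 0.4695 -0.1884  0.0701] 0.001
tip [ 0.5583 -0.2159  0.0604] 0.0001
dot [ 0.4123 -0.1631  0.0607] 0.0007
tab [ 0.4924 -0.2262  0.0372] 0.0005
tabin [ 0.4852 -0.2168  0.0367] 0.0006
tabout [ 0.4996 -0.2363  0.0384] 0.0016
far1 [ 0.5363 -0.0706  0.059 ] 0.0001
far2 [ 0.5334 -0.092   0.0596] 0.0003
sideF [ 0.5101 -0.1156  0.0604] 0.002
sideN [ 0.4368 -0.1063  0.0593] 0.0028
yaw [np.float64(-0.11670037234248665), np.float64(-0.11742885271781461)] 0.14860441745918926 0.25772956711958483
origin [ 0.47715268 -0.12951565]
scrFL [0.0748 0.1438]
scrFR [ 0.0738 -0.1139]
scrNR [-0.0737 -0.1139]
scrNL [-0.0749  0.1439]
hub [-0.0008 -0.0594]
tip [ 0.0907 -0.0763]
dot [-0.0605 -0.041 ]
tab [ 0.0264 -0.0943]
tabin [ 0.0182 -0.0857]
tabout [ 0.0348 -0.1034]
far1 [0.0519 0.0654]
far2 [0.0515 0.0438]
sideF [0.0311 0.0177]
sideN [-0.0428  0.0184]
lever ang 1.3879283806292741
tab ang 0.6626643538731594
tab ang2 0.7532681946027449
```

```bash
cat >> h.py <<'E'
from scipy.spatial.transform import Rotation as Ro
O=np.array([.4772,-.1295]); W=-.117
RF=np.array([[np.cos(W),-np.sin(W)],[np.sin(W),np.cos(W)]])
def fx(x,y): return O+RF@[x,y]
def Rt(psi):
    p=np.radians(psi); y=np.array([np.cos(p),np.sin(p),0]); z=np.array([0,0,-1.]); return np.c_[np.cross(y,z),y,z]
def state():
    s=manip.sense(); R=Ro.from_quat(s['tool_rot']).as_matrix(); p=np.array(s['tcp_pos'])
    psi=np.degrees(np.arctan2(R[1,1],R[0,1])); f=RF.T@(p[:2]-O)
    print('t %.1f tcp %s psi %.1f fix %s F %s gap %.3f gf %.1f q6 %.2f'%(s['t'],p.round(4),psi,f.round(4),np.round(s['force'],1),s['finger_gap'],s['gripper_force'],s['q'][5])); return p,R
def go(*wps,rel=None):
    p,R=rel or state()
    for x,y,z,psi in wps:
        d=R.T@(np.array([x,y,z])-p)*1000; r=np.degrees(Ro.from_matrix(R.T@Rt(psi)).as_rotvec())
        print((x.__round__(4),y.__round__(4),z,psi),'->mm',d.round(1),'deg',r.round(1))
E
python3 - <<'E'
from h import *
print(fx(0,-.06)); go((.5419,-.2112,.15,72.9),(.5419,-.2112,.041,72.9))
E
```

```text
[ 0.47019601 -0.1890898 ]
t 0.3 tcp [0.235  0.5788 0.231 ] psi 67.9 fix [-0.3232  0.6752] F [-0.2 -0.2  0.7] gap 1.005 gf 0.0 q6 -0.18
(0.5419, -0.2112, 0.15, 72.9) ->mm [-581.6 -616.4   81.3] deg [-0. -0. -5.]
(0.5419, -0.2112, 0.041, 72.9) ->mm [-581.7 -616.3  190.3] deg [-0. -0. -5.]
```

Emit:
{"api": "step_arm", "payload": {
  "commands": [-0.58,-0.615,0.08,0,0,-5,-0.58,-0.615,0.08,0,0,-5,-0.58,-0.615,0.08,0,0,-5,-0.58,-0.615,0.08,0,0,-5,-0.58,-0.615,0.08,0,0,-5,-0.58,-0.615,0.08,0,0,-5,-0.58,-0.615,0.08,0,0,-5,-0.58,-0.615,0.08,0,0,-5,-0.58,-0.615,0.08,0,0,-5,-0.58,-0.615,0.08,0,0,-5],
  "jaw": 55
}}

```text
t: 1.3
tcp_pos: [0.416, 0.1131, 0.1843]
tool_rot: [0.149, 0.989, 0.0, 0.001]
force: [0.6, 0.6, -0.3]
finger_gap: 0.551
gripper_force: 0.0
```

```bash
python3 - <<'E'
from h import *
go((.5419,-.2112,.15,72.9))
E
```

```text
t 1.3 tcp [0.416  0.1131 0.1843] psi 72.9 fix [-0.0891  0.2338] F [ 0.6  0.6 -0.3] gap 0.551 gf 0.0 q6 -1.27
(0.5419, -0.2112, 0.15, 72.9) ->mm [-215.7 -273.    34.4] deg [ 0.   0.1 -0. ]
```

Emit:
{"api": "step_arm", "payload": {
  "commands": [-0.215,-0.272,0.034,0,0,0,-0.215,-0.272,0.034,0,0,0,-0.215,-0.272,0.034,0,0,0,-0.215,-0.272,0.034,0,0,0,-0.215,-0.272,0.034,0,0,0,-0.215,-0.272,0.034,0,0,0,-0.215,-0.272,0.034,0,0,0,-0.215,-0.272,0.034,0,0,0,-0.215,-0.272,0.034,0,0,0,-0.215,-0.272,0.034,0,0,0]
}}

```text
t: 2.3
tcp_pos: [0.5398, -0.2069, 0.15]
tool_rot: [0.149, 0.989, 0.001, -0.001]
force: [-0.9, -0.1, 0.1]
finger_gap: 0.547
gripper_force: 0.0
```

```bash
python3 - <<'E'
from h import *
go((.5419,-.2112,.041,72.9))
a,b=snap('scene'),snap('top')
A=cv2.resize(a['pixels'][205:325,320:440],None,fx=4,fy=4,interpolation=cv2.INTER_CUBIC)
B=cv2.resize(b['pixels'][150:270,360:480],None,fx=4,fy=4,interpolation=cv2.INTER_CUBIC)
p=manip.sense()['tcp_pos']
for s,I,o in((a,A,(320,205)),(b,B,(360,150))):
    u=(proj(s,p)-o)*4+1.5; cv2.drawMarker(I,tuple(int(v) for v in u),(255,0,255),0,12)
cv2.imwrite('pics/c2.png',np.hstack([cv2.resize(A,(400,400)),cv2.resize(B,(400,400))]))
E
```

```text
t 2.3 tcp [ 0.5398 -0.2069  0.15  ] psi 72.9 fix [ 0.0712 -0.0696] F [-0.9 -0.1  0.1] gap 0.547 gf 0.0 q6 -1.83
(0.5419, -0.2112, 0.041, 72.9) ->mm [ -3.5  -3.6 108.9] deg [ 0.  -0.1  0. ]
```

View pics/c2.png

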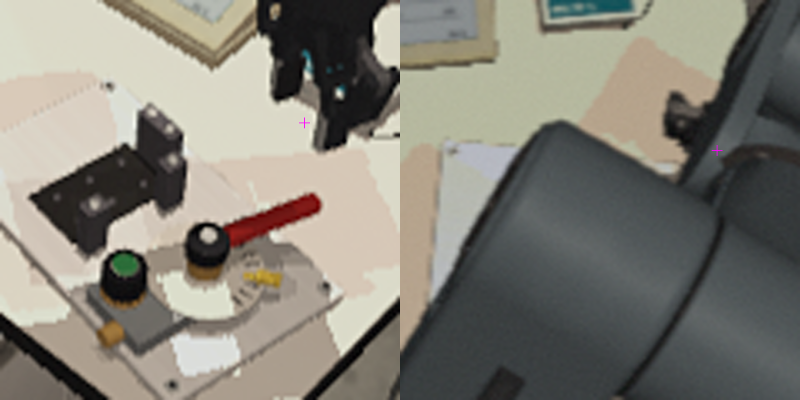

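The scene crop shows the finger ends at (285,95) and (325,145) with the computed TCP marker midway at (304,123), so the calibration agrees with the robot. The arm hides the top view. I'll descend over the lever.

Emit:
{"api": "step_arm", "payload": {
  "commands": [-0.0035,-0.0036,0.03,0,0,0,-0.0035,-0.0036,0.06,0,0,0,-0.0035,-0.0036,0.09,0,0,0,-0.0035,-0.0036,0.109,0,0,0,-0.0035,-0.0036,0.109,0,0,0,-0.0035,-0.0036,0.109,0,0,0,-0.0035,-0.0036,0.109,0,0,0,-0.0035,-0.0036,0.109,0,0,0,-0.0035,-0.0036,0.109,0,0,0,-0.0035,-0.0036,0.109,0,0,0]
}}

```text
t: 3.4
tcp_pos: [0.5434, -0.2128, 0.042]
tool_rot: [0.149, 0.989, -0.0, 0.001]
force: [0.2, -0.1, -0.6]
finger_gap: 0.553
gripper_force: 0.0
```

Emit:
{"api": "step_arm", "payload": {
  "commands": [0,0,0,0,0,0,0,0,0,0,0,0,0,0,0,0,0,0,0,0,0,0,0,0,0,0,0,0,0,0,0,0,0,0,0,0,0,0,0,0,0,0,0,0,0,0,0,0,0,0,0,0,0,0,0,0,0,0,0,0],
  "jaw": 0,
  "grip_force": 25
}}

```text
t: 4.4
tcp_pos: [0.5433, -0.2124, 0.0413]
tool_rot: [0.149, 0.989, 0.0, 0.0]
force: [2.9, 4.6, 3.5]
finger_gap: 0.158
gripper_force: 26.3
```

```bash
python3 - <<'E'
from h import *
p,R=state(); ax=fx(0,-.06)
v=p[:2]-ax; r=np.linalg.norm(v); a=np.degrees(np.arctan2(v[1],v[0])); print(r,a)
L=[]
for k in range(1,11):
    th=a+( -96.7-1.5-a)*k/10; d=np.radians(th)
    L.append((ax[0]+r*np.cos(d),ax[1]+r*np.sin(d),.041,th+90))
go(*L,rel=(p,R))
E
```

```text
t 4.4 tcp [ 0.5433 -0.2124  0.0413] psi 72.9 fix [ 0.0753 -0.0746] F [2.9 4.6 3.5] gap 0.158 gf 26.3 q6 -1.84
0.07672424584180786 -17.6969141625726
(np.float64(0.5393), np.float64(-0.2224), 0.041, np.float64(64.25277725368466)) ->mm [  0.9 -10.7   0.3] deg [0.  0.  8.6]
(np.float64(0.534), np.float64(-0.2318), 0.041, np.float64(56.20246866994192)) ->mm [  3.2 -21.2   0.3] deg [ 0.   0.  16.7]
(np.float64(0.5273), np.float64(-0.2403), 0.041, np.float64(48.152160086199174)) ->mm [  7.  -31.3   0.3] deg [ 0.   0.  24.7]
(np.float64(0.5196), np.float64(-0.2478), 0.041, np.float64(40.10185150245644)) ->mm [ 12.2 -40.8   0.3] deg [ 0.   0.  32.8]
(np.float64(0.5109), np.float64(-0.2541), 0.041, np.float64(32.05154291871369)) ->mm [ 18.7 -49.4   0.3] deg [ 0.   0.  40.8]
(np.float64(0.5014), np.float64(-0.2592), 0.041, np.float64(24.00123433497096)) ->mm [ 26.3 -57.    0.3] deg [ 0.   0.  48.9]
(np.float64(0.4913), np.float64(-0.2629), 0.041, np.float64(15.950925751228212)) ->mm [ 34.9 -63.5   0.3] deg [ 0.   0.  56.9]
(np.float64(0.4807), np.float64(-0.2651), 0.041, np.float64(7.900617167485478)) ->mm [ 44.3 -68.8   0.3] deg [ 0.  0. 65.]
(np.float64(0.47), np.float64(-0.2658), 0.041, np.float64(-0.14969141625726934)) ->mm [ 54.3 -72.6   0.3] deg [ 0.  0. 73.]
(np.float64(0.4593), np.float64(-0.265), 0.041, np.float64(-8.200000000000003)) ->mm [ 64.8 -75.    0.3] deg [ 0.  -0.  81.1]
```

Emit:
{"api": "step_arm", "payload": {
  "commands": [0.0009,-0.0107,0,0,0,8,0.0032,-0.0212,0,0,0,16,0.007,-0.0313,0,0,0,24,0.0122,-0.0408,0,0,0,32,0.0187,-0.0494,0,0,0,40,0.0263,-0.057,0,0,0,48,0.0349,-0.0635,0,0,0,56,0.0443,-0.0688,0,0,0,64,0.0543,-0.0726,0,0,0,72,0.0645,-0.075,0,0,0,80]
}}

```text
t: 5.4
tcp_pos: [0.4602, -0.265, 0.0413]
tool_rot: [0.752, 0.659, 0.001, 0.001]
force: [25.9, 15.4, -0.1]
finger_gap: 0.159
gripper_force: 25.1
```

Emit:
{"api": "step_arm", "payload": {
  "commands": [0,0,0,0,0,0,0,0,0,0,0,0,0,0,0,0,0,0,0,0,0,0,0,0,0,0,0,0,0,0,0,0,0,0,0,0,0,0,0,0,0,0,0,0,0,0,0,0,0,0,0,0,0,0,0,0,0,0,0,0]
}}

```text
t: 6.4
tcp_pos: [0.4609, -0.2649, 0.0413]
tool_rot: [0.749, 0.662, 0.001, 0.001]
force: [7.6, 7.5, 2.6]
finger_gap: 0.159
gripper_force: 25.4
```

```bash
python3 - <<'E'
from h import *
p,R=state();print(manip.sense()['ft_torque'])
v=RF.T@(p[:2]-fx(0,-.06)); print(np.degrees(np.arctan2(v[0],-v[1])),np.linalg.norm(v))
c=fx(-.0605,-.041); print(c)
go((p[0],p[1],.10,-6.7),(c[0],c[1],.10,-6.7),rel=(p,R))
E
```

```text
t 6.4 tcp [ 0.4609 -0.2649  0.0413] psi -7.0 fix [-0.0004 -0.1364] F [7.6 7.5 2.6] gap 0.159 gf 25.4 q6 -0.61
[ 1.07544346 -1.10109421  0.17189953]
-0.2719532908638128 0.076408141376264
[ 0.41232756 -0.16315733]
(np.float64(0.4609), np.float64(-0.2649), 0.1, -6.7) ->mm [ -0.    0.2 -58.7] deg [ 0.1  0.  -0.3]
(np.float64(0.4123), np.float64(-0.1632), 0.1, -6.7) ->mm [ 95.1 -60.5 -58.8] deg [ 0.1  0.  -0.3]
```

Emit:
{"api": "step_arm", "payload": {
  "commands": [0,0,0,0,0,0,0,0,0,0,0,0,0,0,0,0,0,0,0,0,0,0,0,0,0,0,-0.03,0,0,0,0,0,-0.059,0,0,0,0.04,-0.025,-0.059,0,0,0,0.07,-0.045,-0.059,0,0,0,0.095,-0.06,-0.059,0,0,0,0.095,-0.06,-0.059,0,0,0],
  "jaw": 55
}}

```text
t: 7.4
tcp_pos: [0.4076, -0.1594, 0.1001]
tool_rot: [0.749, 0.663, -0.001, -0.004]
force: [-0.3, -0.2, -0.3]
finger_gap: 0.555
gripper_force: 0.0
```

```bash
python3 - <<'E'
from h import *
c=fx(-.0605,-.041)
go((c[0],c[1],.10,-6.7),(c[0],c[1],.037,-6.7))
a=snap('scene')
A=cv2.resize(a['pixels'][205:325,310:440],None,fx=4.5,fy=4.5,interpolation=cv2.INTER_CUBIC); cv2.imwrite('pics/c3.png',A)
E
```

```text
t 7.4 tcp [ 0.4076 -0.1594  0.1001] psi -7.0 fix [-0.0657 -0.0378] F [-0.3 -0.2 -0.3] gap 0.555 gf 0.0 q6 -0.51
(np.float64(0.4123), np.float64(-0.1632), 0.1, -6.7) ->mm [-3.2  5.2  0. ] deg [-0.4 -0.2 -0.3]
(np.float64(0.4123), np.float64(-0.1632), 0.037, -6.7) ->mm [-3.4  5.6 63. ] deg [-0.4 -0.2 -0.3]
```

View pics/c3.png

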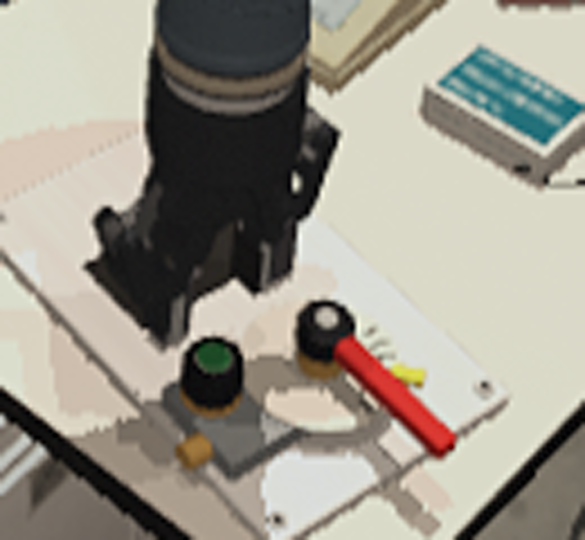

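The lever is shut, running toward (440,440). The gripper is above the cap, whose green dot is at (212,355). I'll descend onto it.

Emit:
{"api": "step_arm", "payload": {
  "commands": [-0.0033,0.0054,0,0,0,0,-0.0033,0.0054,0,0,0,0,-0.0033,0.0054,0.02,0,0,0,-0.0033,0.0054,0.04,0,0,0,-0.0033,0.0054,0.055,0,0,0,-0.0033,0.0054,0.063,0,0,0,-0.0033,0.0054,0.063,0,0,0,-0.0033,0.0054,0.063,0,0,0,-0.0033,0.0054,0.063,0,0,0,-0.0033,0.0054,0.063,0,0,0]
}}

```text
t: 8.45
tcp_pos: [0.417, -0.1679, 0.0378]
tool_rot: [0.75, 0.662, 0.0, 0.001]
force: [0.0, -0.5, -0.3]
finger_gap: 0.551
gripper_force: 0.0
```

Emit:
{"api": "step_arm", "payload": {
  "commands": [0,0,0,0,0,0,0,0,0,0,0,0,0,0,0,0,0,0,0,0,0,0,0,0,0,0,0,0,0,0,0,0,0,0,0,0,0,0,0,0,0,0,0,0,0,0,0,0,0,0,0,0,0,0,0,0,0,0,0,0],
  "jaw": 0,
  "grip_force": 40
}}

```text
t: 9.45
tcp_pos: [0.4126, -0.1661, 0.0378]
tool_rot: [0.749, 0.663, -0.002, -0.004]
force: [-9.1, -3.4, 9.0]
finger_gap: 0.358
gripper_force: 38.8
```

```bash
python3 - <<'E'
from h import *
state()
E
```

```text
t 9.4 tcp [ 0.4126 -0.1661  0.0378] psi -6.9 fix [-0.0599 -0.0439] F [-9.1 -3.4  9. ] gap 0.358 gf 38.8 q6 -0.51
```

Emit:
{"api": "step_arm", "payload": {
  "commands": [0.002,-0.004,-0.003,0,0,0,0.002,-0.004,-0.006,0,0,0,0.002,-0.004,-0.009,0,0,0,0.002,-0.004,-0.012,0,0,0,0.002,-0.004,-0.015,0,0,0,0.002,-0.004,-0.017,0,0,0,0.002,-0.004,-0.018,0,0,0,0.002,-0.004,-0.018,0,0,0,0.002,-0.004,-0.018,0,0,0,0.002,-0.004,-0.018,0,0,0]
}}

```text
t: 10.45
tcp_pos: [0.4124, -0.166, 0.0524]
tool_rot: [0.749, 0.663, -0.001, -0.001]
force: [0.5, -6.8, -35.4]
finger_gap: 0.36
gripper_force: 44.4
```

```bash
python3 - <<'E'
from h import *
state()
E
```

```text
t 10.4 tcp [ 0.4124 -0.166   0.0524] psi -7.0 fix [-0.06   -0.0439] F [  0.5  -6.8 -35.4] gap 0.360 gf 44.4 q6 -0.51
```

Emit:
{"api": "step_arm", "payload": {
  "commands": [0,0,0.003,0,0,0,0,0,0.003,0,0,0,0,0,0.003,0,0,0,0,0,0.003,0,0,0,0,0,0.003,0,0,0,0,0,-0.01,0,0,0,0,0,-0.04,0,0,0,0,0,-0.08,0,0,0,0,0,-0.1,0,0,0,0,0,-0.1,0,0,0],
  "jaw": 60
}}

```text
t: 11.45
tcp_pos: [0.4145, -0.1662, 0.1582]
tool_rot: [0.749, 0.662, 0.001, 0.004]
force: [-0.4, -0.2, -0.6]
finger_gap: 0.602
gripper_force: 0.0
```

Emit:
{"api": "step_arm", "payload": {
  "commands": [0.033,-0.0037,0,0,0,-8,0.067,-0.0074,0,0,0,-16,0.1,-0.011,0,0,0,-24,0.135,-0.015,0,0,0,-32,0.17,-0.019,0,0,0,-40,0.21,-0.023,0,0,0,-48,0.25,-0.027,0,0,0,-56,0.29,-0.032,0,0,0,-64,0.336,-0.037,0,0,0,-72,0.336,-0.037,0,0,0,-80],
  "jaw": 100
}}

```text
t: 12.45
tcp_pos: [0.4166, 0.1775, 0.1544]
tool_rot: [0.142, 0.99, 0.001, -0.0]
force: [-0.5, -1.1, 0.6]
finger_gap: 1.004
gripper_force: 0.0
```

```bash
cat > look.py <<'E'
from h import *
def blanks(s,zt=.010,lo=120):
    h=cv2.cvtColor(s['pixels'],cv2.COLOR_BGR2HSV); m=cv2.inRange(h,(100,lo,40),(125,255,255)); k,l,st,c=cv2.connectedComponentsWithStats(m)
    out=[]
    for i in range(1,k):
        if st[i,4]>150:
            ct=max(cv2.findContours((l==i).astype('uint8'),0,1)[0],key=cv2.contourArea)
            P=np.array([onz(s,*p[0],zt)[:2] for p in ct],'float32'); r=cv2.minAreaRect(P)
            w=r[2] if r[1][0]<r[1][1] else r[2]+90
            out.append((st[i,4],np.round(r[0],4),np.round(r[1],4),round(w,1)))
    return out
def both():
    a,b=snap('scene'),snap('top')
    for s in (a,b):
        for o in blanks(s): print(*o)
    return a,b
E
python3 - <<'E'
from look import *
state(); a,b=both()
A=cv2.resize(a['pixels'][140:325,220:440],None,fx=3,fy=3,interpolation=cv2.INTER_CUBIC); cv2.imwrite('pics/c4.png',A)
go((.4167,.1718,.10,76.8),(.4167,.1718,.002,76.8))
E
```

```text
t 12.4 tcp [0.4166 0.1775 0.1544] psi 73.6 fix [-0.096   0.2978] F [-0.5 -1.1  0.6] gap 1.004 gf 0.0 q6 -1.13
163 [0.5182 0.3496] [0.0613 0.052 ] 172.3
429 [0.4125 0.3194] [0.0994 0.0617] 97.5
427 [0.5553 0.1973] [0.0611 0.0994] 86.2
513 [0.4163 0.1699] [0.0619 0.0986] 77.0
483 [0.5593 0.2018] [0.0542 0.0924] 86.3
524 [0.5424 0.3512] [0.0549 0.0954] 81.8
550 [0.4143 0.3238] [0.0956 0.0553] 96.7
t 12.6 tcp [0.4165 0.1742 0.1543] psi 73.1 fix [-0.0958  0.2945] F [ 0.4  0.2 -0.8] gap 1.000 gf 0.0 q6 -1.13
(0.4167, 0.1718, 0.1, 76.8) ->mm [-1.  -2.2 54.3] deg [-0.  -0.1 -3.7]
(0.4167, 0.1718, 0.002, 76.8) ->mm [ -1.2  -2.1 152.3] deg [-0.  -0.1 -3.7]
```

View pics/c4.png

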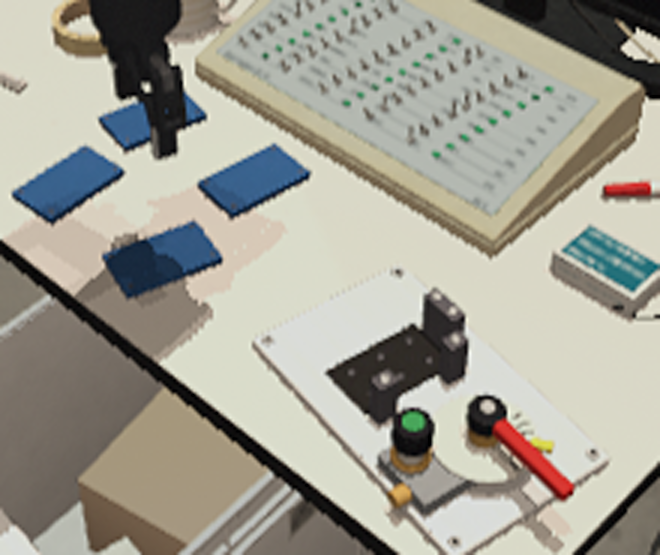

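The cap is up and the lever shut. All four blanks are in place, and the gripper is over the blank at (163,258). I'll descend on it.

Emit:
{"api": "step_arm", "payload": {
  "commands": [-0.001,-0.001,0.04,0,0,-3.7,-0.001,-0.001,0.08,0,0,-3.7,-0.001,-0.001,0.11,0,0,-3.7,-0.001,-0.001,0.13,0,0,-3.7,-0.001,-0.001,0.145,0,0,-3.7,-0.001,-0.001,0.155,0,0,-3.7,-0.001,-0.001,0.158,0,0,-3.7,-0.001,-0.001,0.158,0,0,-3.7,-0.001,-0.001,0.158,0,0,-3.7,-0.001,-0.001,0.158,0,0,-3.7]
}}

```text
t: 13.55
tcp_pos: [0.4188, 0.1717, -0.0021]
tool_rot: [0.117, 0.993, 0.0, 0.001]
force: [-0.1, 0.3, -0.3]
finger_gap: 1.002
gripper_force: 0.0
```

Emit:
{"api": "step_arm", "payload": {
  "commands": [0,0,0,0,0,0,0,0,0,0,0,0,0,0,0,0,0,0,0,0,0,0,0,0,0,0,0,0,0,0,0,0,0,0,0,0,0,0,0,0,0,0,0,0,0,0,0,0,0,0,0,0,0,0,0,0,0,0,0,0],
  "jaw": 0,
  "grip_force": 60
}}

```text
t: 14.55
tcp_pos: [0.4189, 0.1718, -0.0017]
tool_rot: [0.117, 0.993, 0.0, 0.001]
force: [-0.1, 0.2, 9.7]
finger_gap: 0.681
gripper_force: 62.9
```

```bash
python3 - <<'E'
from h import *
p,R=state(); n=fx(-.006,.055); print(n)
go((p[0],p[1],.09,76.8),(*fx(-.012,.062),.09,83.3),rel=(p,R))
E
```

```text
t 14.6 tcp [ 0.4189  0.1718 -0.0017] psi 76.6 fix [-0.0931  0.2925] F [-0.1  0.2  9.7] gap 0.681 gf 62.9 q6 -1.20
[ 0.47766135 -0.07417562]
(np.float64(0.4189), np.float64(0.1718), 0.09, 76.8) ->mm [ -0.2   0.1 -91.7] deg [ 0.   0.1 -0.2]
(np.float64(0.4725), np.float64(-0.0665), 0.09, 83.3) ->mm [-107.6 -219.3  -91.7] deg [ 0.   0.1 -6.7]
```

Emit:
{"api": "step_arm", "payload": {
  "commands": [0,0,-0.02,0,0,0,0,0,-0.05,0,0,0,0,0,-0.092,0,0,0,-0.02,-0.04,-0.092,0,0,-3,-0.04,-0.08,-0.092,0,0,-6.7,-0.06,-0.12,-0.092,0,0,-6.7,-0.08,-0.16,-0.092,0,0,-6.7,-0.095,-0.195,-0.092,0,0,-6.7,-0.1075,-0.219,-0.092,0,0,-6.7,-0.1075,-0.219,-0.092,0,0,-6.7]
}}

```text
t: 15.55
tcp_pos: [0.4742, -0.0701, 0.0894]
tool_rot: [0.061, 0.998, -0.001, 0.002]
force: [0.7, -0.2, -1.9]
finger_gap: 0.674
gripper_force: 66.4
```

```bash
python3 - <<'E'
from h import *
a=snap('scene');a=snap('scene')
A=cv2.resize(a['pixels'][205:325,310:440],None,fx=4.5,fy=4.5,interpolation=cv2.INTER_CUBIC); cv2.imwrite('pics/c5.png',A)
go((*fx(-.012,.062),.09,83.3),(*fx(-.012,.062),.0133,83.3))
E
```

```text
t 15.7 tcp [ 0.4715 -0.0665  0.089 ] psi 83.2 fix [-0.0131  0.0619] F [ 0.   0.2 -1. ] gap 0.674 gf 66.4 q6 -1.83
(np.float64(0.4725), np.float64(-0.0665), 0.09, 83.3) ->mm [-1.1  0.1 -1. ] deg [ 0.  -0.1 -0.1]
(np.float64(0.4725), np.float64(-0.0665), 0.0133, 83.3) ->mm [-1.2  0.1 75.7] deg [ 0.  -0.1 -0.1]
```

View pics/c5.png

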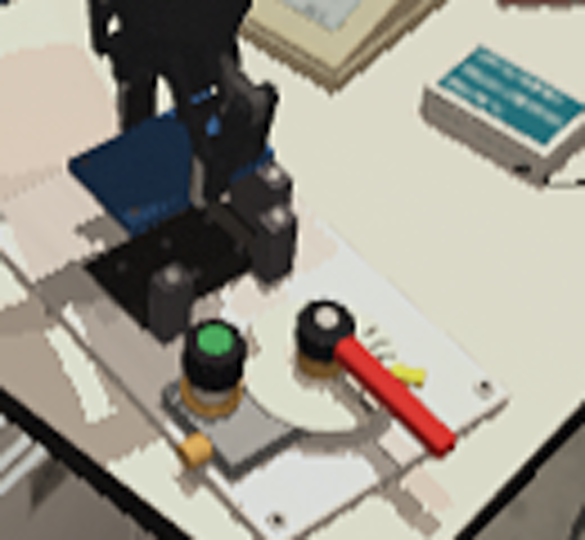

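The blank is held level above the nest, clear of the stops, with the cap up and the lever shut. I'll lower it and then press it toward the stops.

Emit:
{"api": "step_arm", "payload": {
  "commands": [0,0,0.03,0,0,0,0,0,0.055,0,0,0,0,0,0.07,0,0,0,0,0,0.075,0,0,0,0,0,0.075,0,0,0,-0.003,0,0.075,0,0,0,-0.006,0,0.075,0,0,0,-0.008,0,0.075,0,0,0,-0.0095,0,0.075,0,0,0,-0.0095,0,0.075,0,0,0]
}}

```text
t: 16.65
tcp_pos: [0.4801, -0.0671, 0.0145]
tool_rot: [0.059, 0.998, 0.0, -0.001]
force: [-5.4, -0.9, -0.0]
finger_gap: 0.679
gripper_force: 66.7
```

Emit:
{"api": "step_arm", "payload": {
  "commands": [0,-0.002,0,0,0,0,0,-0.004,0,0,0,0,0,-0.006,0,0,0,0,0,-0.008,0,0,0,0,0,-0.009,0,0,0,0,0,-0.01,0,0,0,0,0,-0.01,0,0,0,0,0,-0.01,0,0,0,0,0,-0.01,0,0,0,0,0,-0.01,0,0,0]
}}

```text
validation failed for argument at $.co...
```

```bash
python3 - <<'E'
from h import *
state(); s=manip.sense(); print(RF.T@np.array(s['force'])[:2],s['ft_torque'])
E
```

```text
t 16.6 tcp [ 0.4801 -0.0671  0.0145] psi 83.3 fix [-0.0044  0.0623] F [-5.4 -0.9 -0. ] gap 0.679 gf 66.7 q6 -1.82
[-5.30382263 -1.5380584 ] [-0.12708501  0.61833671 -0.10624473]
```

Emit:
{"api": "step_arm", "payload": {
  "commands": [0,-0.002,0,0,0,0,0,-0.004,0,0,0,0,0,-0.006,0,0,0,0,0,-0.008,0,0,0,0,0,-0.009,0,0,0,0,0,-0.01,0,0,0,0,0,-0.01,0,0,0,0,0,-0.01,0,0,0,0,0,-0.01,0,0,0,0,0,-0.01,0,0,0,0]
}}

```text
t: 17.65
tcp_pos: [0.4792, -0.0742, 0.0139]
tool_rot: [0.059, 0.998, 0.002, -0.001]
force: [0.9, 15.6, -0.0]
finger_gap: 0.679
gripper_force: 66.6
```

```bash
python3 - <<'E'
from h import *
state(); s=manip.sense(); print(RF.T@np.array(s['force'])[:2],s['ft_torque'])
E
```

```text
t 17.6 tcp [ 0.4792 -0.0742  0.0139] psi 83.2 fix [-0.0044  0.0552] F [ 0.9 15.6 -0. ] gap 0.679 gf 66.6 q6 -1.84
[-0.94346209 15.57910698] [ 2.56378557 -0.10105854  0.09820872]
```

Emit:
{"api": "step_arm", "payload": {
  "commands": [0,0.001,0.001,0,0,0,0,0.001,0.002,0,0,0,0,0.001,0.0025,0,0,0,0,0.0015,0.0025,0,0,0,0,0.0015,0.0025,0,0,0,0,0.0015,0.0025,0,0,0,0,0.0015,0.0025,0,0,0,0,0.0015,0.0025,0,0,0,0,0.0015,0.0025,0,0,0,0,0.0015,0.0025,0,0,0]
}}

```text
t: 18.65
tcp_pos: [0.4793, -0.0741, 0.0124]
tool_rot: [0.059, 0.998, 0.001, -0.001]
force: [-3.3, 9.3, 8.4]
finger_gap: 0.676
gripper_force: 67.6
```

Emit:
{"api": "step_arm", "payload": {
  "commands": [0,0,0,0,0,0,0,0,0,0,0,0,0,0,0,0,0,0,0,0,0,0,0,0,0,0,0,0,0,0,0,0,-0.01,0,0,0,0,0,-0.04,0,0,0,0,0,-0.08,0,0,0,0,0,-0.1,0,0,0,0,0,-0.1,0,0,0],
  "jaw": 88
}}

```text
t: 19.65
tcp_pos: [0.4826, -0.0767, 0.1151]
tool_rot: [0.058, 0.998, -0.001, 0.004]
force: [-0.3, -0.6, -0.3]
finger_gap: 0.879
gripper_force: 0.0
```

```bash
python3 - <<'E'
from look import *
state(); a,b=both()
go((.5565,.1997,.112,86.2))
E
```

```text
t 19.6 tcp [ 0.4826 -0.0767  0.1151] psi 83.3 fix [-0.0008  0.0531] F [-0.3 -0.6 -0.3] gap 0.879 gf 0.0 q6 -1.84
367 [0.5408 0.3465] [0.0618 0.0977] 82.1
427 [0.4125 0.3194] [0.0994 0.0617] 97.5
426 [0.5554 0.1973] [0.0611 0.0992] 86.2
574 [ 0.4847 -0.0695] [0.0631 0.1044] 83.0
516 [0.5576 0.2019] [0.0543 0.0958] 86.5
525 [0.5424 0.351 ] [0.0556 0.0955] 81.6
551 [0.4144 0.3236] [0.0956 0.055 ] 96.7
t 19.8 tcp [ 0.4806 -0.076   0.1124] psi 83.3 fix [-0.0028  0.0536] F [-1.  -0.5  0.9] gap 0.879 gf 0.0 q6 -1.84
(0.5565, 0.1997, 0.112, 86.2) ->mm [-43.1 282.6   0.4] deg [-0.   0.1 -2.9]
```

Emit:
{"api": "step_arm", "payload": {
  "commands": [-0.006,0.04,0,0,0,-3,-0.012,0.08,0,0,0,-3,-0.018,0.12,0,0,0,-3,-0.024,0.16,0,0,0,-3,-0.03,0.2,0,0,0,-3,-0.037,0.24,0,0,0,-3,-0.043,0.2825,0,0,0,-3,-0.043,0.2825,0,0,0,-3,-0.043,0.2825,0.03,0,0,-3,-0.043,0.2825,0.06,0,0,-3],
  "jaw": 100
}}

```text
t: 20.75
tcp_pos: [0.5559, 0.1997, 0.0504]
tool_rot: [0.032, 0.999, -0.0, -0.0]
force: [-0.2, 0.3, -0.3]
finger_gap: 0.997
gripper_force: 0.0
```

Emit:
{"api": "step_arm", "payload": {
  "commands": [0,0,0.02,0,0,0,0,0,0.035,0,0,0,0,0,0.045,0,0,0,0,0,0.0525,0,0,0,0,0,0.0525,0,0,0,0,0,0.0525,0,0,0,0,0,0.0525,0,0,0,0,0,0.0525,0,0,0,0,0,0.0525,0,0,0,0,0,0.0525,0,0,0]
}}

```text
t: 21.75
tcp_pos: [0.5564, 0.1997, -0.0004]
tool_rot: [0.032, 0.999, 0.0, 0.0]
force: [-0.5, -0.2, -0.4]
finger_gap: 1.002
gripper_force: 0.0
```

Emit:
{"api": "step_arm", "payload": {
  "commands": [0,0,0,0,0,0,0,0,0,0,0,0,0,0,0,0,0,0,0,0,0,0,0,0,0,0,0,0,0,0,0,0,0,0,0,0,0,0,0,0,0,0,0,0,0,0,0,0,0,0,0,0,0,0,0,0,0,0,0,0],
  "jaw": 0,
  "grip_force": 70
}}

```text
t: 22.75
tcp_pos: [0.5565, 0.1999, 0.0001]
tool_rot: [0.032, 0.999, 0.0, 0.0]
force: [-2.5, 0.8, 5.3]
finger_gap: 0.669
gripper_force: 73.9
```

```bash
python3 - <<'E'
from h import *
p,R=state()
go((p[0],p[1],.1,86.2),(*fx(-.01,.06),.1,83.3),rel=(p,R))
E
```

```text
t 22.8 tcp [5.565e-01 1.999e-01 1.000e-04] psi 86.3 fix [0.0403 0.3364] F [-2.5  0.8  5.3] gap 0.669 gf 73.9 q6 -1.35
(np.float64(0.5565), np.float64(0.1999), 0.1, 86.2) ->mm [ -0.1   0.  -99.9] deg [0.  0.  0.1]
(np.float64(0.4743), np.float64(-0.0687), 0.1, 83.3) ->mm [  64.6 -273.4 -100. ] deg [0. 0. 3.]
```

Emit:
{"api": "step_arm", "payload": {
  "commands": [0,0,-0.025,0,0,0,0,0,-0.065,0,0,0,0,0,-0.1,0,0,0,0.01,-0.045,-0.1,0,0,3,0.021,-0.09,-0.1,0,0,3,0.032,-0.135,-0.1,0,0,3,0.043,-0.18,-0.1,0,0,3,0.053,-0.225,-0.1,0,0,3,0.062,-0.26,-0.1,0,0,3,0.0646,-0.2734,-0.1,0,0,3]
}}

```text
t: 23.75
tcp_pos: [0.4729, -0.0716, 0.0991]
tool_rot: [0.06, 0.998, -0.0, -0.001]
force: [0.4, 0.0, -1.4]
finger_gap: 0.67
gripper_force: 75.9
```

Emit:
{"api": "step_arm", "payload": {
  "commands": [0,0,0,0,0,0,0,0,0,0,0,0,0,0,0.03,0,0,0,0,0,0.055,0,0,0,0,0,0.068,0,0,0,0,0,0.0735,0,0,0,0,0,0.0735,0,0,0,0,0,0.0735,0,0,0,0,0,0.0735,0,0,0,0,0,0.0735,0,0,0]
}}

```text
t: 24.75
tcp_pos: [0.4746, -0.0691, 0.0264]
tool_rot: [0.058, 0.998, -0.0, 0.001]
force: [0.9, -0.3, -1.4]
finger_gap: 0.668
gripper_force: 75.9
```

```bash
python3 - <<'E'
from h import *
state(); s=manip.sense(); print(RF.T@np.array(s['force'])[:2],s['ft_torque'])
E
```

```text
t 24.8 tcp [ 0.4746 -0.0691  0.0264] psi 83.3 fix [-0.0096  0.0597] F [ 0.9 -0.3 -1.4] gap 0.668 gf 75.9 q6 -1.83
[ 0.9255967  -0.20578468] [ 0.02379143 -0.02164128  0.02749796]
```

Emit:
{"api": "step_arm", "payload": {
  "commands": [-0.002,0,0,0,0,0,-0.004,0,0,0,0,0,-0.006,0,0,0,0,0,-0.006,-0.002,0,0,0,0,-0.006,-0.004,0,0,0,0,-0.006,-0.006,0,0,0,0,-0.006,-0.0065,0,0,0,0,-0.006,-0.0065,0.0015,0,0,0,-0.006,-0.0065,0.003,0,0,0,-0.006,-0.0065,0.003,0,0,0]
}}

```text
t: 25.75
tcp_pos: [0.4765, -0.0737, 0.024]
tool_rot: [0.059, 0.998, 0.002, -0.003]
force: [-5.2, 7.9, 16.1]
finger_gap: 0.672
gripper_force: 78.0
```

```bash
python3 - <<'E'
from h import *
state(); s=manip.sense(); print(RF.T@np.array(s['force'])[:2],s['ft_torque'])
E
```

```text
t 25.8 tcp [ 0.4765 -0.0737  0.024 ] psi 83.2 fix [-0.0072  0.0553] F [-5.2  7.9 16.1] gap 0.672 gf 78.0 q6 -1.84
[-6.07107789  7.2834683 ] [ 1.12983554  0.83520931 -0.17684008]
```

Emit:
{"api": "step_arm", "payload": {
  "commands": [0,0.001,-0.001,0,0,0,0,0.001,-0.001,0,0,0,0,0.001,-0.001,0,0,0,0,0.001,-0.001,0,0,0,0,0.001,-0.001,0,0,0,0,0.001,-0.02,0,0,0,0,0.001,-0.05,0,0,0,0,0.001,-0.09,0,0,0,0,0.001,-0.09,0,0,0,0,0.001,-0.09,0,0,0],
  "jaw": 88
}}

```text
t: 26.75
tcp_pos: [0.48, -0.0755, 0.1134]
tool_rot: [0.058, 0.998, -0.0, 0.001]
force: [-0.8, 0.4, -0.5]
finger_gap: 0.878
gripper_force: 0.0
```

```bash
python3 - <<'E'
from look import *
a,b=both()
for o in blanks(a,.034): print('st',*o)
go((.4134,.3216,.114,97.1))
A=cv2.resize(a['pixels'][205:325,310:440],None,fx=4.5,fy=4.5,interpolation=cv2.INTER_CUBIC); cv2.imwrite('pics/c6.png',A)
E
```

```text
367 [0.5408 0.3465] [0.0618 0.0977] 82.1
428 [0.4125 0.3194] [0.0994 0.0617] 97.5
671 [ 0.4886 -0.0663] [0.0704 0.1113] 83.1
526 [0.5424 0.3507] [0.056  0.0954] 81.9
552 [0.4143 0.3238] [0.0956 0.0553] 96.7
st 367 [0.5236 0.3215] [0.0602 0.0952] 82.1
st 428 [0.3986 0.2951] [0.0968 0.0601] 97.5
st 671 [ 0.4728 -0.0807] [0.0686 0.1084] 83.1
t 26.9 tcp [ 0.4787 -0.0749  0.1119] psi 83.3 fix [-0.0049  0.0544] F [0.1 0.2 0.9] gap 0.882 gf 0.0 q6 -1.84
(0.4134, 0.3216, 0.114, 97.1) ->mm [111.2 386.2  -1.7] deg [  0.   -0.1 -13.8]
```

View pics/c6.png

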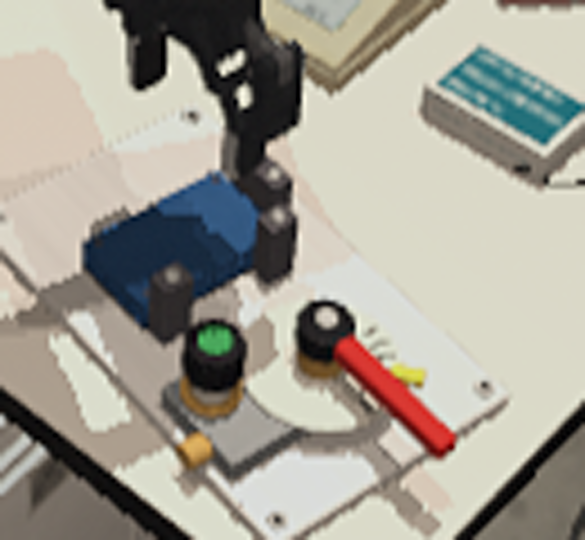

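Two blanks sit flush against the stops at about (180,240). The cap is still up and the lever shut. Next is the blank at (0.413, 0.322).

Emit:
{"api": "step_arm", "payload": {
  "commands": [0.0125,0.0435,0,0,0,-3,0.025,0.087,0,0,0,-6,0.0375,0.13,0,0,0,-9,0.05,0.174,0,0,0,-12,0.0625,0.217,0,0,0,-13.8,0.075,0.26,0,0,0,-13.8,0.0875,0.304,0,0,0,-13.8,0.1,0.347,0,0,0,-13.8,0.111,0.386,0,0,0,-13.8,0.111,0.386,0,0,0,-13.8],
  "jaw": 100
}}

```text
t: 27.85
tcp_pos: [0.4128, 0.3251, 0.1112]
tool_rot: [-0.065, 0.998, 0.0, -0.0]
force: [0.6, -0.3, -0.6]
finger_gap: 1.0
gripper_force: 0.0
```

Emit:
{"api": "step_arm", "payload": {
  "commands": [0,0,0,0,0,0,0,0,0,0,0,0,0,0,0.035,0,0,0,0,0,0.07,0,0,0,0,0,0.095,0,0,0,0,0,0.108,0,0,0,0,0,0.112,0,0,0,0,0,0.112,0,0,0,0,0,0.112,0,0,0,0,0,0.112,0,0,0]
}}

```text
t: 28.85
tcp_pos: [0.4151, 0.3215, 0.0019]
tool_rot: [-0.062, 0.998, 0.0, 0.001]
force: [-0.4, -0.3, 0.1]
finger_gap: 1.001
gripper_force: 0.0
```

```bash
python3 - <<'E'
from h import *
go((.4134,.3216,.0005,97.1))
E
```

```text
t 28.9 tcp [0.4151 0.3215 0.0019] psi 97.1 fix [-0.1144  0.4406] F [-0.4 -0.3  0.1] gap 1.001 gf 0.0 q6 -1.25
(0.4134, 0.3216, 0.0005, 97.1) ->mm [1.6 0.3 1.4] deg [ 0.   0.1 -0. ]
```

Emit:
{"api": "step_arm", "payload": {
  "commands": [0.0015,0,0.001,0,0,0,0.0015,0,0.001,0,0,0,0.0015,0,0.001,0,0,0,0.0015,0,0.001,0,0,0,0.0015,0,0.001,0,0,0,0.0015,0,0.001,0,0,0,0.0015,0,0.001,0,0,0,0.0015,0,0.001,0,0,0,0.0015,0,0.001,0,0,0,0.0015,0,0.001,0,0,0],
  "jaw": 0,
  "grip_force": 70
}}

```text
t: 29.85
tcp_pos: [0.4129, 0.3215, 0.0012]
tool_rot: [-0.062, 0.998, 0.0, 0.001]
force: [-1.8, 0.0, 10.0]
finger_gap: 0.668
gripper_force: 72.3
```

```bash
python3 - <<'E'
from h import *
p,R=state()
go((p[0],p[1],.11,97.1),(*fx(-.01,.06),.11,83.3),rel=(p,R))
E
```

```text
t 29.9 tcp [0.4129 0.3215 0.0012] psi 97.1 fix [-0.1165  0.4404] F [-1.8  0.  10. ] gap 0.668 gf 72.3 q6 -1.25
(np.float64(0.4129), np.float64(0.3215), 0.11, 97.1) ->mm [-1.000e-01  1.000e-01 -1.088e+02] deg [ 0.   0.1 -0. ]
(np.float64(0.4743), np.float64(-0.0687), 0.11, 83.3) ->mm [ -12.8 -394.7 -109.1] deg [ 0.1  0.1 13.8]
```

Emit:
{"api": "step_arm", "payload": {
  "commands": [0,0,-0.03,0,0,0,0,0,-0.07,0,0,0,0,0,-0.109,0,0,0,-0.0015,-0.045,-0.109,0,0,3,-0.003,-0.09,-0.109,0,0,6,-0.0045,-0.135,-0.109,0,0,9,-0.006,-0.18,-0.109,0,0,12,-0.0075,-0.225,-0.109,0,0,13.8,-0.009,-0.27,-0.109,0,0,13.8,-0.0102,-0.315,-0.109,0,0,13.8]
}}

```text
t: 30.85
tcp_pos: [0.4615, 0.008, 0.1087]
tool_rot: [0.058, 0.998, 0.0, -0.0]
force: [0.2, 0.5, -0.9]
finger_gap: 0.669
gripper_force: 76.3
```

Emit:
{"api": "step_arm", "payload": {
  "commands": [-0.012,-0.043,0,0,0,0,-0.0215,-0.0768,0,0,0,0,-0.0215,-0.0768,0,0,0,0,-0.0215,-0.0768,0.02,0,0,0,-0.0215,-0.0768,0.045,0,0,0,-0.0215,-0.0768,0.065,0,0,0,-0.0215,-0.0768,0.073,0,0,0,-0.0215,-0.0768,0.073,0,0,0,-0.0215,-0.0768,0.073,0,0,0,-0.0215,-0.0768,0.073,0,0,0]
}}

```text
t: 31.85
tcp_pos: [0.4744, -0.0688, 0.0361]
tool_rot: [0.058, 0.998, -0.0, 0.0]
force: [-0.3, -0.7, -1.7]
finger_gap: 0.665
gripper_force: 76.2
```

```bash
python3 - <<'E'
from h import *
state(); s=manip.sense(); print(RF.T@np.array(s['force'])[:2],s['ft_torque'])
E
```

```text
t 31.9 tcp [ 0.4744 -0.0688  0.0361] psi 83.3 fix [-0.0099  0.0599] F [-0.3 -0.7 -1.7] gap 0.665 gf 76.2 q6 -1.83
[-0.23068018 -0.76791859] [ 0.01576676  0.03009381 -0.01133407]
```

Emit:
{"api": "step_arm", "payload": {
  "commands": [-0.002,0,0,0,0,0,-0.004,0,0,0,0,0,-0.006,0,0,0,0,0,-0.0065,-0.002,0,0,0,0,-0.0065,-0.004,0,0,0,0,-0.0065,-0.006,0,0,0,0,-0.0065,-0.007,0,0,0,0,-0.0065,-0.007,0.0015,0,0,0,-0.0065,-0.007,0.0025,0,0,0,-0.0065,-0.007,0.0025,0,0,0]
}}

```text
t: 32.85
tcp_pos: [0.476, -0.0736, 0.0351]
tool_rot: [0.059, 0.998, 0.002, -0.004]
force: [-6.7, 10.2, 21.9]
finger_gap: 0.664
gripper_force: 79.3
```

```bash
python3 - <<'E'
from h import *
state(); s=manip.sense(); print(RF.T@np.array(s['force'])[:2],s['ft_torque'])
E
```

```text
t 32.9 tcp [ 0.476  -0.0736  0.0351] psi 83.3 fix [-0.0077  0.0553] F [-6.7 10.2 21.9] gap 0.664 gf 79.3 q6 -1.84
[-7.79777518  9.31110316] [1.40263595 1.06466261 0.07414268]
```

Emit:
{"api": "step_arm", "payload": {
  "commands": [0,0.001,-0.001,0,0,0,0,0.001,-0.0015,0,0,0,0,0.001,-0.0015,0,0,0,0,0.001,-0.0015,0,0,0,0,0.001,-0.0015,0,0,0,0,0.001,-0.02,0,0,0,0,0.001,-0.05,0,0,0,0,0.001,-0.08,0,0,0,0,0.001,-0.08,0,0,0,0,0.001,-0.08,0,0,0],
  "jaw": 88
}}

```text
t: 33.85
tcp_pos: [0.4803, -0.0761, 0.1136]
tool_rot: [0.059, 0.998, -0.0, 0.001]
force: [-0.4, -0.2, -0.7]
finger_gap: 0.881
gripper_force: 0.0
```

```bash
python3 - <<'E'
from look import *
a,b=both()
go((.5417,.3486,.114,82))
A=cv2.resize(a['pixels'][205:325,310:440],None,fx=4.5,fy=4.5,interpolation=cv2.INTER_CUBIC); cv2.imwrite('pics/c7.png',A)
E
```

```text
368 [0.5408 0.3465] [0.0618 0.0977] 82.1
775 [ 0.4925 -0.063 ] [0.0777 0.1181] 83.3
524 [0.5425 0.3512] [0.0549 0.0954] 82.0
t 34.0 tcp [ 0.4793 -0.0757  0.1124] psi 83.3 fix [-0.0042  0.0537] F [0.5 0.2 0.2] gap 0.880 gf 0.0 q6 -1.84
(0.5417, 0.3486, 0.114, 82) ->mm [-12.4 428.7  -1.4] deg [ 0.  -0.1  1.3]
```

View pics/c7.png

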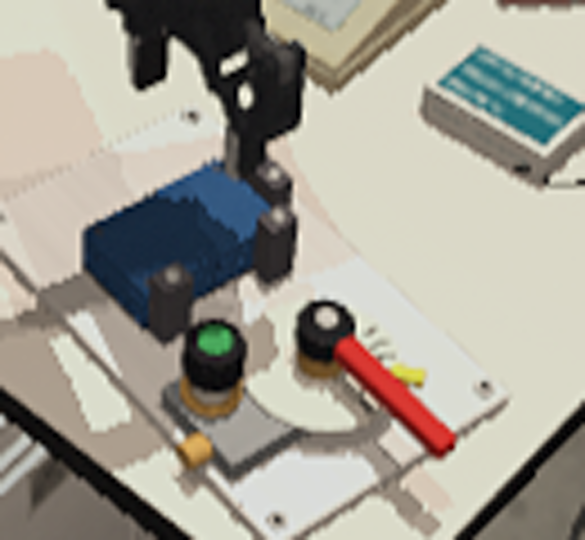

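Three blanks are stacked evenly at about (180,230). I'll fetch the last one.

Emit:
{"api": "step_arm", "payload": {
  "commands": [-0.001,0.045,0,0,0,1.3,-0.002,0.09,0,0,0,1.3,-0.003,0.135,0,0,0,1.3,-0.004,0.18,0,0,0,1.3,-0.006,0.225,0,0,0,1.3,-0.008,0.27,0,0,0,1.3,-0.009,0.315,0,0,0,1.3,-0.01,0.36,0,0,0,1.3,-0.012,0.4,0,0,0,1.3,-0.012,0.4285,0,0,0,1.3],
  "jaw": 100
}}

```text
t: 34.95
tcp_pos: [0.5413, 0.3508, 0.1112]
tool_rot: [0.069, 0.998, -0.0, -0.001]
force: [1.0, -0.2, 0.4]
finger_gap: 0.999
gripper_force: 0.0
```

Emit:
{"api": "step_arm", "payload": {
  "commands": [0,0,0,0,0,0,0,0,0,0,0,0,0,0,0.035,0,0,0,0,0,0.07,0,0,0,0,0,0.095,0,0,0,0,0,0.108,0,0,0,0,0,0.112,0,0,0,0,0,0.112,0,0,0,0,0,0.112,0,0,0,0,0,0.112,0,0,0]
}}

```text
t: 35.95
tcp_pos: [0.5429, 0.3487, 0.0027]
tool_rot: [0.07, 0.998, 0.001, 0.001]
force: [-0.0, 0.0, -0.2]
finger_gap: 1.0
gripper_force: 0.0
```

Emit:
{"api": "step_arm", "payload": {
  "commands": [0,0,0,0,0,0,0,0,0,0,0,0,0,0,0,0,0,0,0,0,0,0,0,0,0,0,0,0,0,0,0,0,0,0,0,0,0,0,0,0,0,0,0,0,0,0,0,0,0,0,0,0,0,0,0,0,0,0,0,0],
  "jaw": 0,
  "grip_force": 70
}}

```text
t: 36.95
tcp_pos: [0.5427, 0.349, 0.0032]
tool_rot: [0.07, 0.998, 0.001, 0.001]
force: [-1.0, 0.0, 7.6]
finger_gap: 0.66
gripper_force: 72.4
```

```bash
python3 - <<'E'
from h import *
p,R=state()
go((p[0],p[1],.12,82),(*fx(-.01,.06),.12,83.3),rel=(p,R))
E
```

```text
t 37.0 tcp [0.5427 0.349  0.0032] psi 82.0 fix [0.0092 0.4829] F [-1.   0.   7.6] gap 0.660 gf 72.4 q6 -1.03
(np.float64(0.5427), np.float64(0.349), 0.12, 82) ->mm [  -0.3    0.2 -116.8] deg [0.1 0.1 0. ]
(np.float64(0.4743), np.float64(-0.0687), 0.12, 83.3) ->mm [   9.4 -423.  -117.5] deg [ 0.1  0.1 -1.3]
```

Emit:
{"api": "step_arm", "payload": {
  "commands": [0,0,-0.03,0,0,0,0,0,-0.075,0,0,0,0,0,-0.117,0,0,0,0.001,-0.045,-0.117,0,0,-1.3,0.002,-0.09,-0.117,0,0,-1.3,0.003,-0.135,-0.117,0,0,-1.3,0.004,-0.18,-0.117,0,0,-1.3,0.005,-0.225,-0.117,0,0,-1.3,0.006,-0.27,-0.117,0,0,-1.3,0.007,-0.315,-0.117,0,0,-1.3]
}}

```text
t: 37.95
tcp_pos: [0.4905, 0.0358, 0.1185]
tool_rot: [0.058, 0.998, -0.0, 0.0]
force: [0.4, -0.0, -0.9]
finger_gap: 0.657
gripper_force: 74.4
```

Emit:
{"api": "step_arm", "payload": {
  "commands": [0.002,-0.045,0,0,0,0,0.004,-0.085,0,0,0,0,0.0048,-0.108,0,0,0,0,0.0048,-0.108,0,0,0,0,0.0048,-0.108,0.025,0,0,0,0.0048,-0.108,0.05,0,0,0,0.0048,-0.108,0.066,0,0,0,0.0048,-0.108,0.071,0,0,0,0.0048,-0.108,0.071,0,0,0,0.0048,-0.108,0.071,0,0,0]
}}

```text
t: 38.95
tcp_pos: [0.474, -0.0686, 0.0476]
tool_rot: [0.058, 0.998, -0.0, 0.0]
force: [0.4, 1.0, -1.7]
finger_gap: 0.655
gripper_force: 74.6
```

```bash
python3 - <<'E'
from h import *
state(); s=manip.sense(); print(RF.T@np.array(s['force'])[:2],s['ft_torque'])
E
```

```text
t 39.0 tcp [ 0.474  -0.0686  0.0476] psi 83.4 fix [-0.0102  0.0601] F [ 0.4  1.  -1.7] gap 0.655 gf 74.6 q6 -1.83
[0.30405481 1.01662282] [ 0.00699386 -0.01267435  0.00806138]
```

Emit:
{"api": "step_arm", "payload": {
  "commands": [-0.002,0,0,0,0,0,-0.004,0,0,0,0,0,-0.006,0,0,0,0,0,-0.007,-0.002,0,0,0,0,-0.007,-0.004,0,0,0,0,-0.007,-0.006,0,0,0,0,-0.007,-0.007,0,0,0,0,-0.007,-0.007,0.001,0,0,0,-0.007,-0.007,0.002,0,0,0,-0.007,-0.007,0.002,0,0,0]
}}

```text
t: 39.95
tcp_pos: [0.478, -0.074, 0.0471]
tool_rot: [0.059, 0.998, 0.002, -0.002]
force: [-3.0, 13.5, 22.1]
finger_gap: 0.66
gripper_force: 79.2
```

```bash
python3 - <<'E'
from h import *
state(); s=manip.sense(); print(RF.T@np.array(s['force'])[:2],s['ft_torque'])
E
```

```text
t 40.0 tcp [ 0.478  -0.074   0.0471] psi 83.2 fix [-0.0057  0.0552] F [-3.  13.5 22.1] gap 0.660 gf 79.2 q6 -1.84
[-4.51766998 13.03724934] [ 1.98087213  0.51809936 -0.02851558]
```

Emit:
{"api": "step_arm", "payload": {
  "commands": [0,0.001,-0.001,0,0,0,0,0.001,-0.0015,0,0,0,0,0.001,-0.0015,0,0,0,0,0.001,-0.0015,0,0,0,0,0.001,-0.0015,0,0,0,0,0.001,-0.03,0,0,0,0,0.001,-0.06,0,0,0,0,0.035,-0.06,0,0,0,0,0.075,-0.06,0,0,0,0,0.12,-0.06,0,0,0],
  "jaw": 88
}}

```text
t: 40.95
tcp_pos: [0.4945, 0.0423, 0.1055]
tool_rot: [0.06, 0.998, -0.0, 0.001]
force: [0.7, -0.0, -0.0]
finger_gap: 0.878
gripper_force: 0.0
```

Emit:
{"api": "step_arm", "payload": {
  "commands": [0,0.045,0,0,0,0,0,0.09,0,0,0,0,0,0.135,0,0,0,0,0,0.14,0,0,0,0,0,0.14,0,0,0,0,0,0.14,0,0,0,0,0,0.14,0,0,0,0,0,0.14,0,0,0,0,0,0.14,0,0,0,0,0,0.14,0,0,0,0],
  "jaw": 0
}}

```text
t: 41.95
tcp_pos: [0.5103, 0.1804, 0.1053]
tool_rot: [0.059, 0.998, -0.0, -0.0]
force: [0.7, -0.3, -0.5]
finger_gap: 0.004
gripper_force: 0.0
```

```bash
python3 - <<'E'
from look import *
state()
a,b=both(); print(fx(-.006,.055))
for s in(a,b):
    for o in blanks(s,.054): print('st',*o, RF.T@(np.array(o[1])-O))
A=cv2.resize(a['pixels'][225:325,310:430],None,fx=4,fy=4,interpolation=cv2.INTER_CUBIC)
B=cv2.resize(b['pixels'][185:265,370:450],None,fx=4,fy=4,interpolation=cv2.INTER_CUBIC)
B=cv2.copyMakeBorder(B,0,80,0,0,0)
cv2.imwrite('pics/c8.png',np.hstack([A,B]))
E
```

```text
t 42.0 tcp [0.5103 0.1804 0.1053] psi 83.2 fix [-0.0033  0.3117] F [ 0.7 -0.3 -0.5] gap 0.004 gf 0.0 q6 -1.32
891 [ 0.4967 -0.0597] [0.0854 0.1257] 83.3
633 [ 0.4829 -0.0794] [0.0609 0.1029] 82.7
[ 0.47766135 -0.07417562]
st 891 [ 0.4673 -0.0863] [0.0814 0.1197] 83.3 [-0.01487519  0.041749  ]
st 633 [ 0.4776 -0.073 ] [0.0592 0.1   ] 82.7 [-0.00619816  0.05616042]
```

View pics/c8.png

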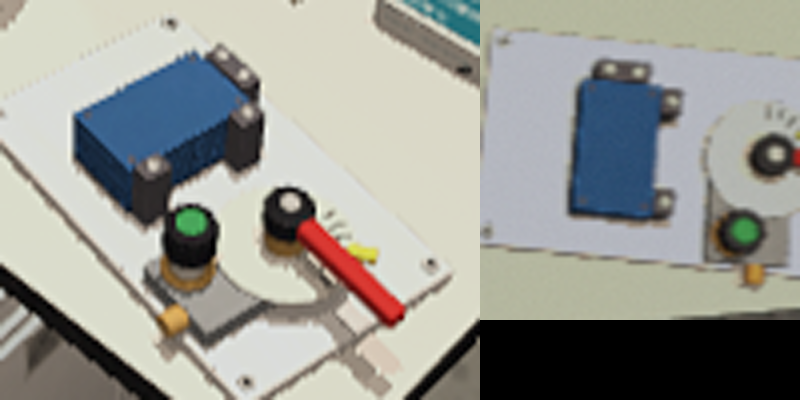

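All four blanks show flush against the far stop at (230,70) and the side stops at (150,185) and (243,125). The top blank measures (-6.2, 56.2) mm in the fixture frame against a nest centre of (-6, 55). Next I press the cap down with closed fingers.

Emit:
{"api": "step_arm", "payload": {
  "commands": [0.007,-0.044,0,0,0,0,0.014,-0.088,0,0,0,0,0.021,-0.132,0,0,0,0,0.028,-0.176,0,0,0,0,0.035,-0.22,0,0,0,0,0.043,-0.264,0,0,0,0,0.05,-0.308,0,0,0,0,0.0565,-0.3525,0,0,0,0,0.0565,-0.3525,0,0,0,0,0.0565,-0.3525,0,0,0,0]
}}

```text
t: 43.05
tcp_pos: [0.4127, -0.1635, 0.1052]
tool_rot: [0.06, 0.998, 0.0, 0.0]
force: [0.7, 0.4, -0.5]
finger_gap: 0.002
gripper_force: 0.0
```

```bash
python3 - <<'E'
from h import *
a=snap('top');a=snap('top');
go((*fx(-.0605,-.041),.058,83.3))
E
```

```text
t 43.1 tcp [ 0.4127 -0.1614  0.1052] psi 83.3 fix [-0.0604 -0.0392] F [ 0.2 -0.7 -0.3] gap -0.002 gf 0.0 q6 -2.08
(np.float64(0.4123), np.float64(-0.1632), 0.058, 83.3) ->mm [ 0.1 -1.8 47.2] deg [ 0. -0.  0.]
```

Emit:
{"api": "step_arm", "payload": {
  "commands": [0,-0.001,0.015,0,0,0,0,-0.001,0.025,0,0,0,0,-0.001,0.03,0,0,0,0,-0.001,0.034,0,0,0,0,-0.001,0.038,0,0,0,0,-0.001,0.042,0,0,0,0,-0.001,0.045,0,0,0,0,-0.001,0.0465,0,0,0,0,-0.001,0.0465,0,0,0,0,-0.001,0.0465,0,0,0]
}}

```text
t: 44.15
tcp_pos: [0.4131, -0.1637, 0.0599]
tool_rot: [0.059, 0.998, -0.0, 0.001]
force: [-0.9, 1.1, 15.4]
finger_gap: 0.005
gripper_force: 7.2
```

```bash
python3 - <<'E'
from h import *
state()
E
```

```text
t 44.1 tcp [ 0.4131 -0.1637  0.0599] psi 83.3 fix [-0.0596 -0.0414] F [-0.9  1.1 15.4] gap 0.005 gf 7.2 q6 -2.08
```

Emit:
{"api": "step_arm", "payload": {
  "commands": [0,0,-0.025,0,0,0,0,0,-0.06,0,0,0,-0.01,-0.015,-0.06,0,0,8,-0.02,-0.03,-0.06,0,0,16,-0.03,-0.045,-0.06,0,0,24,-0.04,-0.06,-0.06,0,0,32,-0.05,-0.075,-0.06,0,0,40,-0.06,-0.095,-0.06,0,0,48,-0.06,-0.095,-0.06,0,0,56,-0.06,-0.095,-0.06,0,0,64],
  "jaw": 50
}}

```text
t: 45.15
tcp_pos: [0.4615, -0.2659, 0.1185]
tool_rot: [0.581, 0.814, -0.0, 0.0]
force: [0.7, -0.2, -0.2]
finger_gap: 0.501
gripper_force: 0.0
```

```bash
python3 - <<'E'
from h import *
a,b=snap('scene'),snap('top')
ims=[cv2.imread('pics/scene0.png'),cv2.imread('pics/top0.png')]
C=[]
for s,im,r in((a,ims[0],(slice(280,295),slice(388,412))),(b,ims[1],(slice(210,225),slice(445,462)))):
    h=cv2.cvtColor(im,cv2.COLOR_BGR2HSV)[r]; m=cv2.inRange(h,(24,130,120),(36,255,255)); ys,xs=np.nonzero(m)
    w=h[ys,xs,1].astype(float); c=np.array([(xs*w).sum(),(ys*w).sum()])/w.sum()+[r[1].start,r[0].start]; C.append(c)
    X=RF.T@(onz(s,*c,.040)[:2]-O); print(len(xs),c,X,np.arctan2(X[0],-(X[1]+.06)))
X,e=tri(a,C[0],b,C[1]); f=RF.T@(X[:2]-O); print(X,e,f,np.arctan2(f[0],-(f[1]+.06)))
go((*fx(0,-.136),.105,-6.7),(*fx(0,-.136),.041,-6.7))
E
```

```text
24 [399.1098251  287.71167695] [ 0.02596878 -0.095746  ] 0.6282781864502636
16 [453.06148748 216.24705449] [ 0.02722803 -0.09389122] 0.6768075277130965
[ 0.49358063 -0.22652889  0.03747147] 7.031482480114739e-05 [ 0.02759514 -0.09445337] 0.6753148780527415
t 45.2 tcp [ 0.4612 -0.2652  0.1185] psi 19.3 fix [-1.000e-04 -1.366e-01] F [ 0.1  0.3 -0. ] gap 0.501 gf 0.0 q6 -1.07
(np.float64(0.4613), np.float64(-0.2646), 0.105, -6.7) ->mm [ 0.5  0.3 13.5] deg [-0.  0. 26.]
(np.float64(0.4613), np.float64(-0.2646), 0.041, -6.7) ->mm [ 0.5  0.3 77.5] deg [-0.  0. 26.]
```

Emit:
{"api": "step_arm", "payload": {
  "commands": [0,0,0,0,0,8,0,0,0,0,0,16,0,0,0,0,0,24,0,0,0.01,0,0,26,0,0,0.03,0,0,26,0,0,0.05,0,0,26,0,0,0.07,0,0,26,0,0,0.0775,0,0,26,0,0,0.0775,0,0,26,0,0,0.0775,0,0,26]
}}

```text
t: 46.25
tcp_pos: [0.4616, -0.265, 0.0416]
tool_rot: [0.747, 0.665, 0.0, 0.0]
force: [0.1, 0.1, 0.0]
finger_gap: 0.502
gripper_force: 0.0
```

Emit:
{"api": "step_arm", "payload": {
  "commands": [0,0,0,0,0,0,0,0,0,0,0,0,0,0,0,0,0,0,0,0,0,0,0,0,0,0,0,0,0,0,0,0,0,0,0,0,0,0,0,0,0,0,0,0,0,0,0,0,0,0,0,0,0,0,0,0,0,0,0,0],
  "jaw": 0,
  "grip_force": 30
}}

```text
t: 47.25
tcp_pos: [0.4617, -0.2652, 0.042]
tool_rot: [0.747, 0.665, 0.0, 0.001]
force: [-0.5, -0.4, 6.6]
finger_gap: 0.155
gripper_force: 33.3
```

```bash
python3 - <<'E'
from h import *
p,R=state(); ax=fx(0,-.06)
v=p[:2]-ax; r=np.linalg.norm(v); a=np.degrees(np.arctan2(v[1],v[0])); print(r,a)
L=[]
e=-90+np.degrees(W+.66)
for k in range(1,9):
    th=a+(e-a)*k/8; d=np.radians(th)
    L.append((ax[0]+r*np.cos(d),ax[1]+r*np.sin(d),.041,th+90))
go(*L,rel=(p,R))
E
```

```text
t 47.2 tcp [ 0.4617 -0.2652  0.042 ] psi -6.7 fix [ 0.0005 -0.1366] F [-0.5 -0.4  6.6] gap 0.155 gf 33.3 q6 -0.61
0.07656642038019776 -96.34361894800745
(np.float64(0.468), np.float64(-0.2656), 0.041, np.float64(-1.6617155450560546)) ->mm [0.3 6.2 1. ] deg [ 0.1  0.1 -5. ]
(np.float64(0.4742), np.float64(-0.2655), 0.041, np.float64(3.020187857895337)) ->mm [ 1.1 12.5  1. ] deg [ 0.1  0.1 -9.7]
(np.float64(0.4805), np.float64(-0.265), 0.041, np.float64(7.7020912608467285)) ->mm [ 2.4 18.6  1. ] deg [  0.1   0.1 -14.4]
(np.float64(0.4866), np.float64(-0.2639), 0.041, np.float64(12.38399466379812)) ->mm [ 4.2 24.6  1. ] deg [  0.1   0.1 -19.1]
(np.float64(0.4927), np.float64(-0.2623), 0.041, np.float64(17.065898066749526)) ->mm [ 6.5 30.4  1. ] deg [  0.1   0.1 -23.7]
(np.float64(0.4986), np.float64(-0.2602), 0.041, np.float64(21.747801469700917)) ->mm [ 9.2 36.   1.1] deg [  0.1   0.1 -28.4]
(np.float64(0.5043), np.float64(-0.2577), 0.041, np.float64(26.42970487265231)) ->mm [12.4 41.4  1.1] deg [  0.    0.1 -33.1]
(np.float64(0.5098), np.float64(-0.2546), 0.041, np.float64(31.1116082756037)) ->mm [16.1 46.5  1.1] deg [  0.    0.1 -37.8]
```

Emit:
{"api": "step_arm", "payload": {
  "commands": [0.0003,0.0062,0,0,0,-5,0.0011,0.0125,0,0,0,-9.7,0.0024,0.0186,0,0,0,-14.4,0.0042,0.0246,0,0,0,-19.1,0.0065,0.0304,0,0,0,-23.7,0.0092,0.036,0,0,0,-28.4,0.0124,0.0414,0,0,0,-33.1,0.016,0.0465,0,0,0,-37.8,0.016,0.0465,0,0,0,-37.8,0.016,0.0465,0,0,0,-37.8]
}}

```text
t: 48.25
tcp_pos: [0.5103, -0.2545, 0.0421]
tool_rot: [0.492, 0.871, -0.0, 0.001]
force: [1.2, 0.7, 5.2]
finger_gap: 0.156
gripper_force: 33.2
```

```bash
python3 - <<'E'
from h import *
p,R=state(); v=RF.T@(p[:2]-fx(0,-.06)); print(np.arctan2(v[0],-v[1]))
E
```

```text
t 48.2 tcp [ 0.5103 -0.2545  0.0421] psi 31.1 fix [ 0.0475 -0.1203] F [1.2 0.7 5.2] gap 0.156 gf 33.2 q6 -1.20
0.6671689370170968
```

Emit:
{"api": "step_arm", "payload": {
  "commands": [0,0,0,0,0,0,0,0,0,0,0,0,0,0,0,0,0,0,0,0,0,0,0,0,0,0,-0.02,0,0,0,0,0,-0.06,0,0,0,0,0,-0.1,0,0,0,0.035,0.02,-0.1,0,0,0,0.075,0.045,-0.1,0,0,0,0.115,0.07,-0.1,0,0,0],
  "jaw": 50
}}

```text
t: 49.25
tcp_pos: [0.5098, -0.1188, 0.1416]
tool_rot: [0.493, 0.87, 0.0, 0.0]
force: [0.6, 0.5, -0.7]
finger_gap: 0.502
gripper_force: 0.0
```

Emit:
{"api": "step_arm", "payload": {
  "commands": [0.035,0.02,0,0,0,0,0.07,0.04,0,0,0,0,0.105,0.06,0,0,0,0,0.14,0.08,0,0,0,0,0.175,0.1,0,0,0,0,0.175,0.1,0,0,0,0,0.175,0.1,0,0,0,0,0.175,0.1,0,0,0,0,0.175,0.1,0,0,0,0,0.175,0.1,0,0,0,0]
}}

```text
t: 50.25
tcp_pos: [0.5054, 0.0806, 0.1412]
tool_rot: [0.493, 0.87, -0.0, -0.0]
force: [1.1, 0.3, 0.4]
finger_gap: 0.5
gripper_force: 0.0
```

```bash
python3 - <<'E'
from look import *
state(); a,b=snap('scene'),snap('top')
for s in(a,b):
    h=cv2.cvtColor(s['pixels'],cv2.COLOR_BGR2HSV); m=cv2.inRange(h,(0,150,80),(6,255,255))|cv2.inRange(h,(174,150,80),(180,255,255))
    c=[proj(s,(*fx(.045,-.12),.067))]; m[:]=m*(np.hypot(*(np.indices(m.shape)[::-1]-c[0][:,None,None]))<22)
    ys,xs=np.nonzero(m); P=np.array([RF.T@(onz(s,x,y,.064)[:2]-O) for x,y in zip(xs,ys)])
    d=np.linalg.svd(P-P.mean(0))[2][0]; d*=np.sign(d[0]); print(len(xs),P.mean(0),'pca',np.arctan2(d[0],-d[1]),'from axis',np.arctan2(P.mean(0)[0],-(P.mean(0)[1]+.06)))
for o in blanks(b,.054): print('st',*o, RF.T@(np.array(o[1])-O))
A=cv2.resize(a['pixels'][225:325,310:430],None,fx=4,fy=4,interpolation=cv2.INTER_CUBIC)
B=cv2.resize(b['pixels'][185:265,390:470],None,fx=4,fy=4,interpolation=cv2.INTER_CUBIC)
B=cv2.copyMakeBorder(B,0,80,0,0,0)
cv2.imwrite('pics/c9.png',np.hstack([A,B]))
E
```

```text
t 50.2 tcp [0.5054 0.0806 0.1412] psi 31.0 fix [0.0034 0.212 ] F [1.1 0.3 0.4] gap 0.500 gf 0.0 q6 -0.60
185 [ 0.0337452  -0.10883099] pca 0.6640435032159787 from axis 0.6047015064184689
104 [ 0.03219819 -0.10231512] pca 0.6710245633181835 from axis 0.6504499119897482
st 632 [ 0.4776 -0.073 ] [0.0592 0.1   ] 82.7 [-0.00619816  0.05616042]
```

View pics/c9.png

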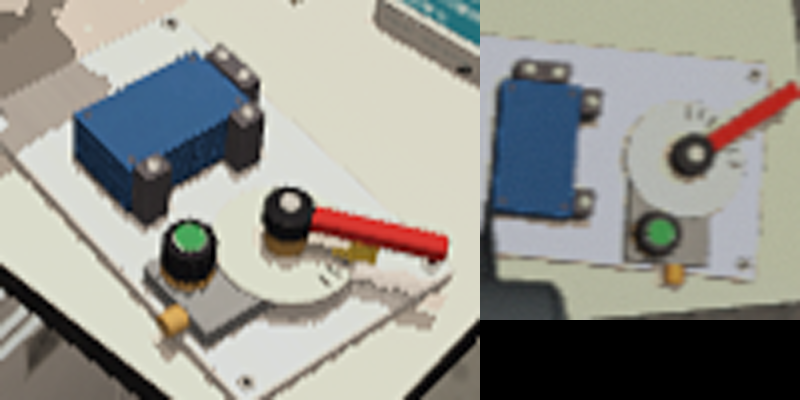

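The lever at (385,230) covers the yellow tab. It measures 0.667 rad against a mark estimate of 0.66–0.69. The cap is down and the stack square, so I'm handing in.

```bash
python3 -c "
from station import manip
print(manip.sign_off())"
```

```text
the job is handed in; nothing more can be done
None
```

I handed in the job with all four blanks squared in the nest, the vent cap pressed down and the lever on the yellow mark (0.667 rad against about 0.66–0.69); sign-off returned no verdict.

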